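Charge the waxing drum with carved rod grips

TASK

Get the batch of carved wooden rod grips into the waxing drum. Take the upright brush out of its jar, dip its bristles into the wax pot close down to the wax cake, then stroke it close along the drum's inside wall, right down near the bottom, up near the rim and right down again, and stand it back in its jar. Then load every grip from the bench onto the tray, lift the loaded tray by its handle, tip it with its open edge over the drum so that all the grips slide in together, and set the empty tray back flat on its mat, leaving the other things on the bench alone.

Things in the scene. Friction and masses are not known exactly. Their poses are not given: they have to be found in the camera images.
- brush: stout round brush standing bristles-down in the white jar; 180 mm long, 120 g: bristle head 38 mm diameter and stiff (0 to 60 mm), steel ferrule 41 mm (60 to 80 mm), wooden handle 22 mm diameter (80 to 180 mm), round, to grip from above. Origin at the centre of the flat bristle end; z runs up along the handle
- jar: white open jar, fixed, outside 60 mm diameter, 70 mm high, wall 4 mm, inside floor 6 mm above its underside; origin at the centre of its underside
- pot: small open steel wax pot, fixed, 80 to 84 mm outside diameter, 55 mm high, wall 4 mm, with a hard yellowish wax cake in it whose top is 18 mm above the pot's underside; origin at the centre of the underside
- drum: round open-topped aluminium waxing drum, fixed, 210 mm outside diameter, 110 mm high, wall 4 mm, inside floor 6 mm above its underside, two cradle posts 80 mm high outside at its +y and -y sides (out to 128 mm from its axis); origin at the centre of the underside
- mat: square cork mat, fixed, 190 x 190 x 3 mm, on which the tray stands; origin at the centre of its underside
- tray: flat wooden tray, loose, 250 g, 160 (x) x 150 mm (y); floor 5 mm thick, walls 5 mm thick up to 20 mm high on both y sides and at the back (-x), open at the front (+x); at the back a slanting handle board (see tray_grip). Origin at the centre of its underside; z up, x points out over the open edge. Grips slide on it once tipped beyond about 40 degrees
- tray_lip (a point): middle of the tray's open front edge, top of the floor: 80 mm ahead of and 5 mm above the tray's origin
- tray_grip (a point): point to grip, in mid-thickness of the tray's handle board, at x -104.5, z +54 mm in the tray's frame. The board is 16 mm thick, 90 mm wide (along y), 75 mm long, leans back 30 degrees from upright: it runs up along (-0.5, 0, 0.866), faces square to (0.866, 0, 0.5) of the tray's frame; it ends 22 mm above this point. Pinch it across its thickness
- grip_a: a loose chunky light-wood rod grip, a block 60 (its x) x 34 (y) x 30 mm (z) with dark grooves round its middle, lying on the bench at the start; 45 g, origin at the centre of its underside. All five possible grips are alike; only 2 to 4 are present (None = absent)
- grip_b: a loose chunky light-wood rod grip, a block 60 (its x) x 34 (y) x 30 mm (z) with dark grooves round its middle, lying on the bench at the start; 45 g, origin at the centre of its underside. All five possible grips are alike; only 2 to 4 are present (None = absent)
- grip_c: a loose chunky light-wood rod grip, a block 60 (its x) x 34 (y) x 30 mm (z) with dark grooves round its middle, lying on the bench at the start; 45 g, origin at the centre of its underside. All five possible grips are alike; only 2 to 4 are present (None = absent)
- grip_d: a loose chunky light-wood rod grip, a block 60 (its x) x 34 (y) x 30 mm (z) with dark grooves round its middle, lying on the bench at the start; 45 g, origin at the centre of its underside. All five possible grips are alike; only 2 to 4 are present (None = absent)
- grip_e: a loose chunky light-wood rod grip, a block 60 (its x) x 34 (y) x 30 mm (z) with dark grooves round its middle, lying on the bench at the start; 45 g, origin at the centre of its underside. All five possible grips are alike; only 2 to 4 are present (None = absent)
- mallet: wooden mallet, head 100 x 54 mm with a 140 mm handle, to be left alone; origin under the middle of the head
- gouge0: gouge with a dark wooden handle, 160 mm long, 18 mm thick, lying on the robot's side of the mat, to be left alone; origin underneath, about its middle
- gouge1: gouge with a dark wooden handle, 160 mm long, 18 mm thick, lying on the robot's side of the mat, to be left alone; origin underneath, about its middle
- mug: blue mug, 76 mm wide, 85 mm high, to be left alone; origin at the centre of its underside
- tin: steel tin, 60 mm wide, 70 mm high, to be left alone; origin at the centre of its underside
- bar: dark wooden bar, 200 x 30 x 35 mm, to be left alone; origin at the centre of its underside
There are look-alikes about, which are no part of the job. Leave any purple look-alike of the brush alone. What is shaped like the grip_d but green or yellow is not meant.

How it is judged:
On the way, in this order (a step that is already met when the one before it is completed fails the run):
1. the bristles are dipped into the wax pot, to within 14 mm of the wax cake (horizontal distance between brush and pot below 0.03 m and z of brush in the frame of pot below 0.032 m), for 0.1 s.
2. the brush is down inside the drum close to its wall (axis of the bristle end 50 to 95 mm from the drum's axis, less than 40 mm above its underside) (horizontal distance between brush and drum between 0.05 and 0.095 m and z of brush in the frame of drum below 0.04 m), for 0.05 s.
3. the brush is drawn up the wall (bristle end 70 to 110 mm above the drum's underside, still inside) (horizontal distance between brush and drum between 0.05 and 0.095 m and z of brush in the frame of drum between 0.07 and 0.11 m).
4. the brush is stroked down the wall again (all of step 2), for 0.05 s.
5. the brush stands in its jar again, let go (horizontal distance between brush and jar below 0.025 m and z of brush in the frame of jar below 0.016 m and angle between brush's own z axis and vertical below 0.35 rad and contact force between the fingers and brush below 0.1 N), for 0.2 s.
6. the tray is lifted (origin over 60 mm high) with every grip on it (x of grip_a in the frame of tray between -0.09 and 0.09 m and y of grip_a in the frame of tray between -0.08 and 0.08 m and z of grip_a in the frame of tray between -0.01 and 0.08 m and x of grip_b in the frame of tray between -0.09 and 0.09 m and y of grip_b in the frame of tray between -0.08 and 0.08 m and z of grip_b in the frame of tray between -0.01 and 0.08 m and x of grip_c in the frame of tray between -0.09 and 0.09 m and y of grip_c in the frame of tray between -0.08 and 0.08 m and z of grip_c in the frame of tray between -0.01 and 0.08 m and x of grip_d in the frame of tray between -0.09 and 0.09 m and y of grip_d in the frame of tray between -0.08 and 0.08 m and z of grip_d in the frame of tray between -0.01 and 0.08 m and x of grip_e in the frame of tray between -0.09 and 0.09 m and y of grip_e in the frame of tray between -0.08 and 0.08 m and z of grip_e in the frame of tray between -0.01 and 0.08 m and height (world z) of tray above 0.06 m), for 0.2 s.
7. the tray is tipped (over 0.5 rad) with its open edge over the drum (angle between tray's own z axis and vertical above 0.5 rad and horizontal distance between tray_lip and drum below 0.105 m), for 0.1 s.
At the end, for the whole second after the job is handed in: every grip present lies at rest inside the drum (below its rim, within its wall), the tray stands empty, flat (within 0.1 rad) and at rest on its mat (centre within 50 mm of the mat's centre), the brush stands in its jar (within 25 mm of its axis, on its floor, within 0.35 rad of upright) (all of step 5 and horizontal distance between each of grip_a, grip_b, grip_c, grip_d, grip_e and drum below 0.105 m and z of each of grip_a, grip_b, grip_c, grip_d, grip_e in the frame of drum below 0.1 m and linear speed of each of grip_a, grip_b, grip_c, grip_d, grip_e below 0.03 m/s and horizontal distance between tray and mat below 0.05 m and z of tray in the frame of mat below 0.012 m and angle between tray's own z axis and vertical below 0.1 rad and linear speed of tray below 0.02 m/s); the robot touches nothing.
It fails at once if another thing on the bench (mallet, gouges, mug, tin, wooden bar) was moved by more than 30 mm (distance of any of mallet, gouge0, gouge1, mug, tin, bar from where it was at the start of the episode above 0.03 m).
Of grip_a, grip_b, grip_c, grip_d, grip_e only 2 to 4 are there at a start; the rules pass over those that are not, and their reading is None.
At some moment in a run one of grip_a, grip_b, grip_c, grip_d, grip_e may be knocked a few centimetres aside while the robot is not near it.
It also fails if it takes over 208 s, if anything falls off the work surface, if the arm or the gripper's body presses on something with over 40 N, if the wrist force passes 120 N, or if a joint passes its speed limit or range.

ROBOT

A 6-joint arm with a two-finger parallel gripper is mounted at the origin on the work surface. World frame = base frame: x ahead of the robot, y to its left, z up, the work surface at z = 0. Lengths are in m, angles in rad, forces in N, time in s.
With the tool pointing down it reaches from about 0.25 to 0.725 m from the base axis. Payload 4 kg.
Tool frame: the origin (TCP) lies midway between the tips of the shut fingers; the grasp point (between the pads) lies 19 mm behind it; y points along the fingers, z is the direction in which the jaws open and shut, and the axes are right-handed (so a half turn about y gives the same grasp; the last joint's range is limited). The gripper opens to 85 mm and grips with 20 to 120 N. Pads are 22 mm wide; open, the fingers measure 114 mm over their backs; the gripper's body (76 mm by 85 mm) begins 54 mm behind the grasp point. The pads swing forward as they close: fully open they stand 13 mm farther back than shut.
Start: joints at [-1.204, 0.241, 0.005, 1.335, 0, 1.571], TCP at [0.179, -0.467, 0.231] pointing down, gripper open.
Joint ranges: [-2.72, 2.72], [-1.05, 1.87], [-1.09, 1.28], [-1.99, 2.15], [-1.42, 1.44], [-3.14, 3.14]. Speed limits (rad/s): [2.79, 2.79, 3.14, 3.14, 3.14, 3.14].

INTERFACE

Orientations are given as [roll, pitch, yaw] about the fixed x, y, z axes, in that order (R = Rz(yaw) Ry(pitch) Rx(roll)).
In Python, from plant import bot, cams gives the robot as it stands.
- The arm moves only by the tool carry_out, never from a script. Its argument "series" is a list of rows, each an object of numbers: "grip": the closure in counts, from 0 (fully open) to 255 (shut); "tx", "ty", "tz": the shift along the tool's x, y, z in mm; "wx", "wy", "wz": the turn, a rotation vector about the tool's x, y, z in rad. A call has 1 to 12 rows; each row is the pose to reach, as a shift and turn from the pose measured when the call began, along the tool's axes at that moment; what a row does not reach only later rows make up. A row lasts 1/12 s, in which the tool goes at most 41.7 mm and 7.16 degrees, less where a joint would pass 70% of its speed; a pose out of reach is approached as far as the arm can. A call with a gripper value outside its range is refused whole. The fingers move at their own pace and stop on an object; "grip_force" is the grip in N (left out, the last holds). Time passes only in rows, so rows that repeat a pose let the fingers close. It gives the time, the measured TCP pose, the force and the opening at its end, in the units of the state.
- bot.get_obs(): the state, without advancing time (a new reading comes with each control period).
- cams.get_image(name): name is "side" or "top"; returns (picture, depth): 480x640x3 uint8, red, green, blue; 480x640 float32, m along the optical axis (not along the pixel's ray), 0 where there is no reading.
- cams.camera_info(name): a dict with "mtx" (3x3 intrinsics, pixels), "camera_from_world" (4x4, takes a point from world to camera coordinates). Camera axes: x right, y down, z forward; pixel columns grow to the right and rows downward; lengths in m; the calibration is good to about 2 mm. A picture is of the moment at which its call begins. camera_info takes no time and is no camera call.
- bot.sign_off(): hands the job in, once; it reports no verdict.
The state is a dict: "clock": time; "qpos": joint angles; "joint_velocities": joint speeds; "joint_torque": joint torques, N m; "eef_pos": TCP position; "orientation": TCP orientation; "ft_force": force on the tool from outside, world axes, zero at the start; "torque": the same for the moment, N m; "gripper_width": finger opening in m.
Only numpy, scipy, OpenCV 4.12 (cv2) and the standard library are available. Lean on these libraries where they do the work, as an engineer would, in place of code of your own. Each camera call takes 0.05 s, during which the arm holds its last target.

## Working session

There is one attempt and no reset: what is moved stays moved. The work goes in short steps, Python scripts to look and compute and a tool call to move; the robot and the scene stay as the last step left them, time stands still between calls to the robot, and variables do not carry over. Pictures are saved under pics/ and viewed, and the job is handed in when it is done.

Besides the shell and the picture viewer there is one more tool, called after "Call:" in YAML: its name, and indented under it one key for each argument. carry_out: Moves the arm, as the interface text tells. Its arguments: {"type":"object","properties":{"series":{"type":"array","items":{"type":"object","properties":{"grip":{"type":"number"},"tx":{"type":"number"},"ty":{"type":"number"},"tz":{"type":"number"},"wx":{"type":"number"},"wy":{"type":"number"},"wz":{"type":"number"}}}},"grip_force":{"type":"number"}},"required":["series"]}

```bash
ls; mkdir -p pics
python3 - <<'E'
from plant import bot,cams
import cv2
o=bot.get_obs();print(o)
for n in ("side","top"):
    p,d=cams.get_image(n)
    import numpy as np
    np.savez(f"{n}0.npz",p=p,d=d)
    cv2.imwrite(f"pics/{n}0.png",p[:,:,::-1])
    print(cams.camera_info(n))
E
```

```text
pics
{'clock': 0.0, 'qpos': array([-1.20400186e+00,  2.41444237e-01,  3.68518089e-03,  1.33520109e+00,
       -3.83166087e-05,  1.57080947e+00]), 'joint_velocities': array([-0.00116858,  0.00055221,  0.00018903,  0.00161275, -0.00192067,
        0.0006832 ]), 'joint_torque': array([-3.68739729e-04, -3.72316396e+01,  2.52408975e+01,  1.69197621e-02,
        6.84444331e-05,  5.25456201e-06]), 'eef_pos': array([ 0.17906769, -0.46613611,  0.23038246]), 'orientation': array([-1.57296014e+00, -3.83449560e-05, -2.77481125e+00]), 'ft_force': array([ 0.3426941 , -0.22790807,  0.18832061]), 'torque': array([0.04921152, 0.01882858, 0.02004683]), 'gripper_width': 0.0856594535121206}
{'mtx': array([[500.34454952,   0.        , 313.59705729],
       [  0.        , 500.34454952, 246.18529084],
       [  0.        ,   0.        ,   1.        ]]), 'camera_from_world': array([[-0.84372812, -0.53647337,  0.01786566,  0.44905269],
       [-0.38423623,  0.58038955, -0.71799059,  0.28819546],
       [ 0.37481379, -0.61265349, -0.69582349,  0.7082205 ],
       [ 0.        ,  0.        ,  0.        ,  1.        ]])}
{'mtx': array([[511.93806491,   0.        , 315.67118863],
       [  0.        , 511.93806491, 234.96957143],
       [  0.        ,   0.        ,   1.        ]]), 'camera_from_world': array([[ 0.0014705 , -0.99996653,  0.00804857, -0.05656284],
       [-0.98493874, -0.00283988, -0.17288034,  0.56256562],
       [ 0.17289741, -0.00767313, -0.98490995,  1.17539826],
       [ 0.        ,  0.        ,  0.        ,  1.        ]])}
```

View pics/top0.png

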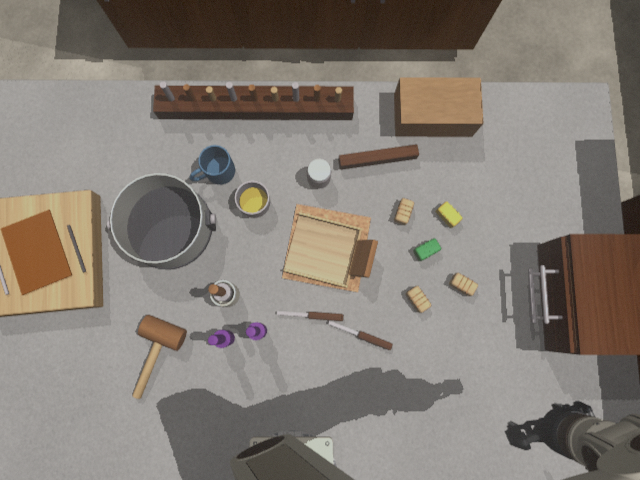

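View pics/side0.png

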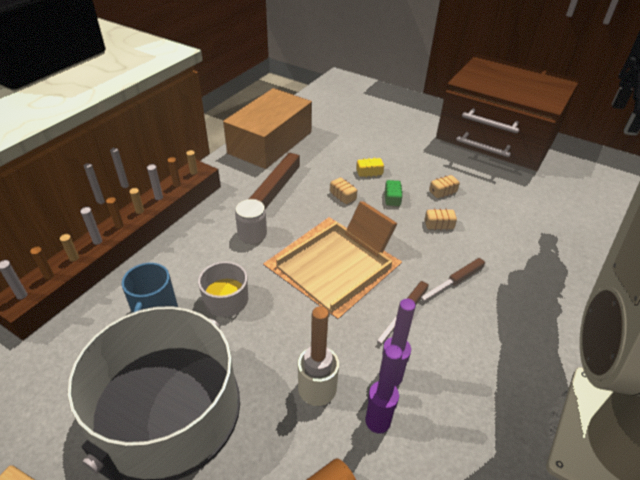

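The top view shows three wooden grips, at about (404,211), (464,284) and (419,299). The green block (428,249) and yellow block (450,214) are decoys. The real brush has a brown handle and stands in the white jar at (222,293). The purple look-alikes are at (220,339) and (257,331). The drum is at (160,220), the pot at (252,200), and the tray at (325,250) with its open edge to the left.

```bash
cat > h.py <<'E'
import numpy as np, cv2
from scipy.spatial.transform import Rotation as Ro
def load(n,k): 
    z=np.load(f"{n}{k}.npz"); return z['p'],z['d']
def snap(n,k):
    from plant import cams
    p,d=cams.get_image(n); np.savez(f"{n}{k}.npz",p=p,d=d); cv2.imwrite(f"pics/{n}{k}.png",p[:,:,::-1]); return p,d
def info(n):
    from plant import cams
    return cams.camera_info(n)
def cloud(n,d):
    c=info(n);K=c['mtx'];T=np.linalg.inv(c['camera_from_world'])
    v,u=np.mgrid[0:480,0:640]
    X=np.stack([(u-K[0,2])/K[0,0]*d,(v-K[1,2])/K[1,1]*d,d],-1)
    W=X@T[:3,:3].T+T[:3,3]; W[d<=0]=np.nan
    return W
def proj(n,P):
    c=info(n);T=c['camera_from_world'];P=np.atleast_2d(P)@T[:3,:3].T+T[:3,3]
    q=P@c['mtx'].T; return q[:,:2]/q[:,2:]
def circ(P):
    A=np.c_[2*P[:,:2],np.ones(len(P))];s=np.linalg.lstsq(A,(P[:,:2]**2).sum(1),rcond=None)[0]
    return s[0],s[1],np.sqrt(s[2]+s[0]**2+s[1]**2)
def Rdown(yaw): return Ro.from_euler('xyz',[-np.pi/2,0,yaw])
def delta(pos,R,obs=None):
    """shift mm / rotvec in tool axes from measured pose to target"""
    from plant import bot
    o=obs or bot.get_obs(); R0=Ro.from_euler('xyz',o['orientation'])
    t=R0.inv().apply(np.asarray(pos)-o['eef_pos'])*1000
    w=(R0.inv()*R).as_rotvec()
    print('t',t.round(1),'w',w.round(3),'rows>=',max(np.linalg.norm(t)/41.7,np.linalg.norm(w)/.125).round(1))
    return t,w
E
python3 - <<'E'
from h import *
p,d=load('top',0);W=cloud('top',d)
ps,ds=load('side',0);Ws=cloud('side',ds)
print('table z',np.nanmedian(W[330:350,420:480,2]))
def box(u0,u1,v0,v1,W=W): return W[v0:v1,u0:u1].reshape(-1,3)
def rim(P,lo,hi,name):
    P=P[(P[:,2]>lo)&(P[:,2]<hi)]
    print(name,len(P),circ(P),P.mean(0).round(4),'bbox mid',((P.min(0)+P.max(0))/2).round(4),'size',(P.max(0)-P.min(0)).round(3))
rim(box(105,218,165,275),.104,.118,'drum')
rim(box(230,275,180,220),.049,.06,'pot')
rim(box(205,240,275,310),.06,.078,'jar')
rim(box(205,240,275,310),.15,.2,'brushtop')
rim(box(205,240,320,350),.12,.24,'pur1')
rim(box(240,270,310,345),.12,.24,'pur2')
for n,b in dict(pot=(230,275,180,220),jar=(205,240,275,310),p1=(205,240,320,350),p2=(240,270,310,345)).items():
    P=box(*b);print(n,np.nanpercentile(P[:,2],[5,25,50,75,95,100]).round(3))
# side cloud
def sbox(u0,u1,v0,v1): return Ws[v0:v1,u0:u1].reshape(-1,3)
rim(sbox(60,245,300,480),.104,.118,'drum side')
rim(sbox(195,250,260,320),.049,.06,'pot side')
rim(sbox(295,342,335,410),.06,.075,'jar side')
P=sbox(308,330,305,360);P=P[P[:,2]>.1];
for z in np.arange(.1,.2,.015):
    q=P[(P[:,2]>z)&(P[:,2]<z+.015)]
    if len(q): print(z.round(3),q.mean(0).round(4),len(q))
E
```

```text
table z -2.1807490585112888e-05
drum 626 (np.float64(0.5931088474274825), np.float64(0.3097597118725289), np.float64(0.10236839882409708)) [0.5939 0.3134 0.1091] bbox mid [0.5934 0.3102 0.1101] size [0.208 0.209 0.012]
pot 190 (np.float64(0.6549040165985311), np.float64(0.09970624290004465), np.float64(0.03958300234761856)) [0.6561 0.1007 0.0543] bbox mid [0.6553 0.1008 0.0546] size [0.084 0.083 0.011]
jar 153 (np.float64(0.42473241251566496), np.float64(0.16010199018904508), np.float64(0.027127480543020936)) [0.4222 0.155  0.0694] bbox mid [0.4243 0.1592 0.0691] size [0.058 0.058 0.018]
brushtop 114 (np.float64(0.4253922131497073), np.float64(0.1585512188416472), np.float64(0.00824970138412496)) [0.4249 0.1575 0.1804] bbox mid [0.426  0.1596 0.1714] size [0.022 0.022 0.039]
pur1 138 (np.float64(0.32156276397308164), np.float64(0.15642984108966182), np.float64(0.008451130768404069)) [0.3218 0.1548 0.1684] bbox mid [0.3215 0.1571 0.154 ] size [0.021 0.02  0.064]
pur2 113 (np.float64(0.33893010283801156), np.float64(0.07925958580314145), np.float64(0.008165138004498843)) [0.3391 0.0783
[... 324 characters left out ...]
297612305), np.float64(0.1023672986373294)) [0.5887 0.3214 0.1081] bbox mid [0.5931 0.3102 0.1081] size [0.21  0.21  0.008]
pot side 407 (np.float64(0.6543352582607542), np.float64(0.10052104499919468), np.float64(0.039677520558400195)) [0.6545 0.1013 0.0527] bbox mid [0.6547 0.1002 0.0532] size [0.084 0.084 0.008]
jar side 495 (np.float64(0.424183162906763), np.float64(0.16039498319216722), np.float64(0.02606494087368792)) [0.4178 0.1711 0.0675] bbox mid [0.424  0.1602 0.0675] size [0.059 0.06  0.015]
0.1 [0.4214 0.1665 0.1075] 96
0.115 [0.4214 0.1665 0.1225] 102
0.13 [0.4213 0.1665 0.1378] 106
0.145 [0.422  0.1665 0.1526] 114
0.16 [0.4218 0.1663 0.1677] 118
0.175 [0.424  0.1621 0.1832] 233
```

Run:
```python
from h import *
p,d=load('top',0);W=cloud('top',d)
c=p[180:320,380:490];cv2.imwrite('pics/cropg.png',cv2.resize(c[:,:,::-1],None,fx=5,fy=4.2,interpolation=cv2.INTER_CUBIC))
c=p[270:360,190:290];cv2.imwrite('pics/cropb.png',cv2.resize(c[:,:,::-1],None,fx=6,fy=6,interpolation=cv2.INTER_CUBIC))
hsv=cv2.cvtColor(p,cv2.COLOR_RGB2HSV)
for (u,v) in [(404,211),(464,284),(419,299),(450,214),(428,249)]:
    m=np.zeros((480,640),np.uint8);s=W[v-22:v+22,u-22:u+22,2];m[v-22:v+22,u-22:u+22]=((s>.022)&(s<.04))
    n,l,st,ce=cv2.connectedComponentsWithStats(m);k=1+np.argmax(st[1:,4]);P=W[l==k]
    r=cv2.minAreaRect((P[:,:2]*1000).astype(np.float32));b=cv2.boxPoints(r)
    e=max([(b[1]-b[0]),(b[2]-b[1])],key=np.linalg.norm);print((u,v),len(P),'c',np.round(r[0],1),'mean',(P.mean(0)*1000).round(1),'size',np.round(r[1],1),'yaw',np.degrees(np.arctan2(e[1],e[0])).round(1),'hsv',np.median(hsv[l==k],axis=0))
# tray & mat
B=W[195:300,275:385].reshape(-1,3)
for lo,hi,nm in [(.015,.03,'walls'),(.03,.12,'board'),(.0045,.013,'floor')]:
    P=B[(B[:,2]>lo)&(B[:,2]<hi)];r=cv2.minAreaRect((P[:,:2]*1000).astype(np.float32));print(nm,len(P),r,P.mean(0),P[:,2].max())
```

```text
(404, 211) 327 c [ 629.4 -272.9] mean [ 629.  -272.5   29.5] size [34.3 59.9] yaw -19.4 hsv [ 19.  83. 185.]
(464, 284) 356 c [ 450.3 -411.5] mean [ 449.5 -410.8   29.5] size [60.7 35.8] yaw 58.3 hsv [ 19.  80. 187.]
(419, 299) 358 c [ 413.5 -301.2] mean [ 413.3 -300.9   29.6] size [59.7 35.9] yaw 33.1 hsv [ 19.  81. 187.]
(450, 214) 331 c [ 622.5 -384.6] mean [ 621.9 -383.5   29.3] size [59.9 35.3] yaw 42.4 hsv [ 31. 123. 198.]
(428, 249) 335 c [ 535.  -327.5] mean [ 534.3 -326.5   29.4] size [33.9 61.5] yaw -60.5 hsv [ 64. 104. 161.]
walls 495 ((533.6679077148438, -74.8675765991211), (164.64181518554688, 150.98329162597656), 75.37667846679688) [ 0.52839205 -0.09790836  0.02237162] 0.029983937828921503
board 710 ((508.48846435546875, -168.35621643066406), (43.647987365722656, 89.45967864990234), 75.37159729003906) [ 0.50725151 -0.16878239  0.06119738] 0.08319994748359738
floor 3746 ((542.7433471679688, -90.57502746582031), (260.1739196777344, 273.7221374511719), 0.12595181167125702) [ 0.53874197 -0.07271085  0.00796093] 0.012979430379690848
```

View pics/cropb.png

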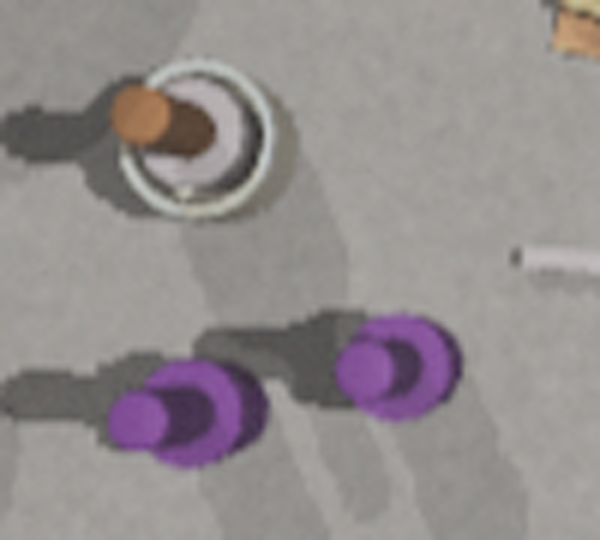

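View pics/cropg.png

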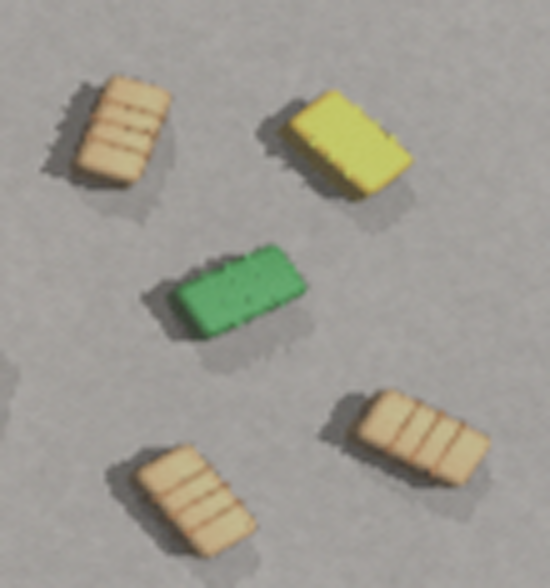

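Run:
```python
from h import *
delta([.4245,.1600,.29],Rdown(-.4))
```

```text
t [-453.7  -58.6 -496.7] w [ 1.000e-03 -2.375e+00 -2.000e-03] rows>= 19.0
```

The crops settle both choices. The brown-handled brush in the white jar (top 214,290) is the brush, and the three grooved wooden blocks are the grips. The purple, yellow and green ones stay where they are. Next I move above the brush.

Call:
carry_out:
  series:
    - {"tx": -454, "ty": -59, "tz": -497, "wy": -2.375, "grip": 90}
    - {"tx": -454, "ty": -59, "tz": -497, "wy": -2.375, "grip": 90}
    - {"tx": -454, "ty": -59, "tz": -497, "wy": -2.375, "grip": 90}
    - {"tx": -454, "ty": -59, "tz": -497, "wy": -2.375, "grip": 90}
    - {"tx": -454, "ty": -59, "tz": -497, "wy": -2.375, "grip": 90}
    - {"tx": -454, "ty": -59, "tz": -497, "wy": -2.375, "grip": 90}
    - {"tx": -454, "ty": -59, "tz": -497, "wy": -2.375, "grip": 90}
    - {"tx": -454, "ty": -59, "tz": -497, "wy": -2.375, "grip": 90}
    - {"tx": -454, "ty": -59, "tz": -497, "wy": -2.375, "grip": 90}
    - {"tx": -454, "ty": -59, "tz": -497, "wy": -2.375, "grip": 90}
    - {"tx": -454, "ty": -59, "tz": -497, "wy": -2.375, "grip": 90}
    - {"tx": -454, "ty": -59, "tz": -497, "wy": -2.375, "grip": 90}

```text
$.series[0]: bad value
```

```bash
cat >> h.py <<'E'
def log():
    import json; from plant import bot
    o=bot.get_obs(); open('log.jsonl','a').write(json.dumps([list(map(float,o['qpos'])),list(map(float,o['eef_pos'])),list(map(float,o['orientation']))])+'\n')
    print('t',round(o['clock'],2),'q',o['qpos'].round(3),'p',o['eef_pos'].round(4),'rpy',o['orientation'].round(3),'F',o['ft_force'].round(1),'w',round(o['gripper_width'],4))
    return o
E
python3 - <<'E'
from h import *
log()
delta([.4245,.1600,.29],Rdown(-.4))
E
```

```text
t 0.1 q [-1.204  0.241  0.004  1.335 -0.     1.571] p [ 0.1791 -0.4662  0.2305] rpy [-1.573 -0.    -2.775] F [ 0.2 -0.3  0.6] w 0.0852
t [-453.7  -58.6 -496.7] w [ 1.000e-03 -2.375e+00 -2.000e-03] rows>= 19.0
```

Call:
carry_out:
  series:
    - {"tx": -38, "ty": -20, "tz": 0, "wx": 0, "wy": -0.12, "wz": 0, "grip": 90}

```text
clock: 0.18
eef_pos: [0.209, -0.4524, 0.2463]
orientation: [-1.581, -0.002, -2.661]
ft_force: [0.6, -0.0, 1.0]
gripper_width: 0.0755
```

Run:
```python
from h import *
log()
delta([.4245,.1600,.29],Rdown(-.4))
```

```text
t 0.18 q [-1.136  0.24   0.043  1.384 -0.003  1.524] p [ 0.209  -0.4524  0.2463] rpy [-1.581e+00 -2.000e-03 -2.661e+00] F [ 0.6 -0.   1. ] w 0.0755
t [-474.3  -40.1 -443.7] w [ 0.008 -2.261 -0.011] rows>= 18.1
```

Call:
carry_out:
  series:
    - {"tx": -474, "ty": -40, "tz": -444, "wx": 0, "wy": -2.26, "wz": 0, "grip": 90}

```text
clock: 0.27
eef_pos: [0.2298, -0.4176, 0.2534]
orientation: [-1.568, 0.001, -2.527]
ft_force: [1.6, -1.0, 1.5]
gripper_width: 0.0644
```

Run:
```python
from h import *
log()
delta([.4245,.1600,.29],Rdown(-.4))
```

```text
t 0.27 q [-1.069e+00  1.830e-01 -1.000e-02  1.375e+00  1.000e-03  1.459e+00] p [ 0.2298 -0.4176  0.2534] rpy [-1.568e+00  1.000e-03 -2.527e+00] F [ 1.6 -1.   1.5] w 0.0644
t [-492.1  -37.  -359.7] w [-3.000e-03 -2.127e+00  2.000e-03] rows>= 17.0
```

Call:
carry_out:
  series:
    - {"tx": -492, "ty": -37, "tz": -360, "wx": 0, "wy": -2.127, "wz": 0, "grip": 90}
    - {"tx": -492, "ty": -37, "tz": -360, "wx": 0, "wy": -2.127, "wz": 0, "grip": 90}
    - {"tx": -492, "ty": -37, "tz": -360, "wx": 0, "wy": -2.127, "wz": 0, "grip": 90}
    - {"tx": -492, "ty": -37, "tz": -360, "wx": 0, "wy": -2.127, "wz": 0, "grip": 90}
    - {"tx": -492, "ty": -37, "tz": -360, "wx": 0, "wy": -2.127, "wz": 0, "grip": 90}
    - {"tx": -492, "ty": -37, "tz": -360, "wx": 0, "wy": -2.127, "wz": 0, "grip": 90}
    - {"tx": -492, "ty": -37, "tz": -360, "wx": 0, "wy": -2.127, "wz": 0, "grip": 90}
    - {"tx": -492, "ty": -37, "tz": -360, "wx": 0, "wy": -2.127, "wz": 0, "grip": 90}
    - {"tx": -492, "ty": -37, "tz": -360, "wx": 0, "wy": -2.127, "wz": 0, "grip": 90}
    - {"tx": -492, "ty": -37, "tz": -360, "wx": 0, "wy": -2.127, "wz": 0, "grip": 90}
    - {"tx": -492, "ty": -37, "tz": -360, "wx": 0, "wy": -2.127, "wz": 0, "grip": 90}
    - {"tx": -492, "ty": -37, "tz": -360, "wx": 0, "wy": -2.127, "wz": 0, "grip": 90}

```text
clock: 1.27
eef_pos: [0.3892, 0.0606, 0.2834]
orientation: [-1.571, -0.002, -1.023]
ft_force: [1.0, -0.0, 0.0]
gripper_width: 0.0551
```

Run:
```python
from h import *
log()
delta([.4245,.1600,.29],Rdown(-.4))
```

```text
t 1.27 q [ 0.156  0.01  -0.128  1.433 -0.002  1.179] p [0.3892 0.0606 0.2834] rpy [-1.571 -0.002 -1.023] F [ 1. -0.  0.] w 0.0551
t [-66.5  -6.8  81.9] w [ 0.001 -0.623  0.002] rows>= 5.0
```

Call:
carry_out:
  series:
    - {"tx": -66.5, "ty": -7, "tz": 82, "wx": 0, "wy": -0.623, "wz": 0, "grip": 90}
    - {"tx": -66.5, "ty": -7, "tz": 82, "wx": 0, "wy": -0.623, "wz": 0, "grip": 90}
    - {"tx": -66.5, "ty": -7, "tz": 82, "wx": 0, "wy": -0.623, "wz": 0, "grip": 90}
    - {"tx": -66.5, "ty": -7, "tz": 82, "wx": 0, "wy": -0.623, "wz": 0, "grip": 90}
    - {"tx": -66.5, "ty": -7, "tz": 82, "wx": 0, "wy": -0.623, "wz": 0, "grip": 90}
    - {"tx": -66.5, "ty": -7, "tz": 82, "wx": 0, "wy": -0.623, "wz": 0, "grip": 90}
    - {"tx": -66.5, "ty": -7, "tz": 82, "wx": 0, "wy": -0.623, "wz": 0, "grip": 90}

```text
clock: 1.85
eef_pos: [0.4243, 0.1601, 0.2898]
orientation: [-1.573, -0.001, -0.403]
ft_force: [-0.1, -0.4, -0.2]
gripper_width: 0.0552
```

Run:
```python
from h import *
log()
delta([.4245,.1600,.137],Rdown(-.4))
```

```text
t 1.85 q [ 0.362  0.13   0.02   1.461 -0.002  0.765] p [0.4243 0.1601 0.2898] rpy [-1.573e+00 -1.000e-03 -4.030e-01] F [-0.1 -0.4 -0.2] w 0.0552
t [  0.2 152.8   0.3] w [ 0.002 -0.003  0.001] rows>= 3.7
```

Call:
carry_out:
  series:
    - {"tx": 0, "ty": 40, "tz": 0, "wx": 0, "wy": 0, "wz": 0, "grip": 90}
    - {"tx": 0, "ty": 80, "tz": 0, "wx": 0, "wy": 0, "wz": 0, "grip": 90}
    - {"tx": 0, "ty": 115, "tz": 0, "wx": 0, "wy": 0, "wz": 0, "grip": 90}
    - {"tx": 0, "ty": 140, "tz": 0, "wx": 0, "wy": 0, "wz": 0, "grip": 90}
    - {"tx": 0, "ty": 153, "tz": 0, "wx": 0, "wy": 0, "wz": 0, "grip": 90}
    - {"tx": 0, "ty": 153, "tz": 0, "wx": 0, "wy": 0, "wz": 0, "grip": 90}
    - {"tx": 0, "ty": 153, "tz": 0, "wx": 0, "wy": 0, "wz": 0, "grip": 255}
    - {"tx": 0, "ty": 153, "tz": 0, "wx": 0, "wy": 0, "wz": 0, "grip": 255}
    - {"tx": 0, "ty": 153, "tz": 0, "wx": 0, "wy": 0, "wz": 0, "grip": 255}
    - {"tx": 0, "ty": 153, "tz": 0, "wx": 0, "wy": 0, "wz": 0, "grip": 255}
    - {"tx": 0, "ty": 153, "tz": 0, "wx": 0, "wy": 0, "wz": 0, "grip": 255}
    - {"tx": 0, "ty": 153, "tz": 0, "wx": 0, "wy": 0, "wz": 0, "grip": 255}
  grip_force: 60

```text
clock: 2.85
eef_pos: [0.4254, 0.1599, 0.1385]
orientation: [-1.571, -0.004, -0.403]
ft_force: [-1.1, -1.3, 5.6]
gripper_width: 0.0206
```

Run:
```python
from h import *
log()
```

```text
t 2.85 q [ 0.361  0.215 -0.281  1.072 -0.003  0.764] p [0.4254 0.1599 0.1385] rpy [-1.571 -0.004 -0.403] F [-1.1 -1.3  5.6] w 0.0206
```

Call:
carry_out:
  series:
    - {"tx": 0, "ty": -20, "tz": 0, "wx": 0, "wy": 0, "wz": 0, "grip": 255}
    - {"tx": 0, "ty": -50, "tz": 0, "wx": 0, "wy": 0, "wz": 0, "grip": 255}
    - {"tx": 0, "ty": -90, "tz": 0, "wx": 0, "wy": 0, "wz": 0, "grip": 255}
    - {"tx": 0, "ty": -125, "tz": 0, "wx": 0, "wy": 0, "wz": 0, "grip": 255}
    - {"tx": 0, "ty": -145, "tz": 0, "wx": 0, "wy": 0, "wz": 0, "grip": 255}
    - {"tx": 0, "ty": -150, "tz": 0, "wx": 0, "wy": 0, "wz": 0, "grip": 255}
    - {"tx": 0, "ty": -150, "tz": 0, "wx": 0, "wy": 0, "wz": 0, "grip": 255}
    - {"tx": 0, "ty": -150, "tz": 0, "wx": 0, "wy": 0, "wz": 0, "grip": 255}

```text
clock: 3.52
eef_pos: [0.4245, 0.16, 0.2874]
orientation: [-1.572, -0.003, -0.403]
ft_force: [-0.9, 0.1, -1.1]
gripper_width: 0.0208
```

Run:
```python
from h import *
o=log()
p,d=snap('side',1);p2,d2=snap('top',1)
W=cloud('side',d)
# brush pts near tcp below z
P=W.reshape(-1,3);t=o['eef_pos']
m=(np.hypot(P[:,0]-t[0],P[:,1]-t[1])<.04)&(P[:,2]<t[2]-.005)&(P[:,2]>.1)
P=P[m];print(len(P),'zmin',np.percentile(P[:,2],1))
for z in np.arange(.14,.3,.02):
    q=P[(P[:,2]>z)&(P[:,2]<z+.02)]
    if len(q)>10: print(z.round(3),q.mean(0).round(4),len(q))
delta([.6547,.1003,.29],Rdown(-.4))
```

```text
t 3.52 q [ 0.362  0.129  0.013  1.453 -0.002  0.765] p [0.4245 0.16   0.2874] rpy [-1.572 -0.003 -0.403] F [-0.9  0.1 -1.1] w 0.0208
1966 zmin 0.1567428757962838
0.14 [0.4168 0.1723 0.1575] 63
0.16 [0.4178 0.1727 0.17  ] 272
0.18 [0.4172 0.1729 0.1903] 282
0.2 [0.4169 0.1733 0.2097] 262
0.22 [0.4199 0.1685 0.2315] 648
0.24 [0.421  0.1673 0.2502] 212
0.26 [0.4207 0.1675 0.2698] 209
0.28 [0.4176 0.1664 0.2812] 18
t [235.6  -3.5  35.8] w [ 0.003 -0.003  0.001] rows>= 5.7
```

View pics/side1.png

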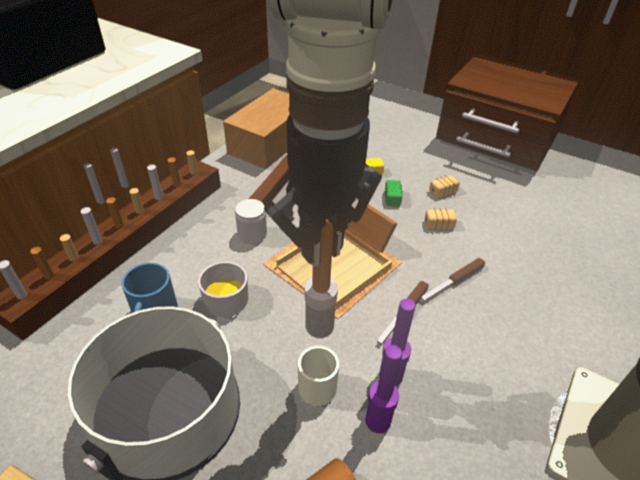

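The brush hangs upright from the gripper at (322,300), with its bristle end 131 mm below the TCP and the jar empty. I move to the pot.

Call:
carry_out:
  series:
    - {"tx": 236, "ty": 0, "tz": 36, "wx": 0, "wy": 0, "wz": 0, "grip": 255}
    - {"tx": 236, "ty": 0, "tz": 36, "wx": 0, "wy": 0, "wz": 0, "grip": 255}
    - {"tx": 236, "ty": 0, "tz": 36, "wx": 0, "wy": 0, "wz": 0, "grip": 255}
    - {"tx": 236, "ty": 0, "tz": 36, "wx": 0, "wy": 0, "wz": 0, "grip": 255}
    - {"tx": 236, "ty": 0, "tz": 36, "wx": 0, "wy": 0, "wz": 0, "grip": 255}
    - {"tx": 236, "ty": 0, "tz": 36, "wx": 0, "wy": 0, "wz": 0, "grip": 255}
    - {"tx": 236, "ty": 0, "tz": 36, "wx": 0, "wy": 0, "wz": 0, "grip": 255}
    - {"tx": 236, "ty": 0, "tz": 36, "wx": 0, "wy": 0, "wz": 0, "grip": 255}
    - {"tx": 236, "ty": 0, "tz": 36, "wx": 0, "wy": 0, "wz": 0, "grip": 255}

```text
clock: 4.37
eef_pos: [0.6542, 0.1002, 0.284]
orientation: [-1.576, 0.004, -0.403]
ft_force: [-0.7, 0.6, -2.3]
gripper_width: 0.0207
```

Run:
```python
from h import *
log()
delta([.6545,.1003,.156],Rdown(-.4))
```

```text
t 4.37 q [ 0.153  0.59   0.668  1.654 -0.002  0.557] p [0.6542 0.1002 0.284 ] rpy [-1.576  0.004 -0.403] F [-0.7  0.6 -2.3] w 0.0207
t [  0.7 128.    0.8] w [ 0.005 -0.003 -0.004] rows>= 3.1
```

Call:
carry_out:
  series:
    - {"tx": 0, "ty": 35, "tz": 0, "wx": 0, "wy": 0, "wz": 0, "grip": 255}
    - {"tx": 0, "ty": 70, "tz": 0, "wx": 0, "wy": 0, "wz": 0, "grip": 255}
    - {"tx": 0, "ty": 100, "tz": 0, "wx": 0, "wy": 0, "wz": 0, "grip": 255}
    - {"tx": 0, "ty": 120, "tz": 0, "wx": 0, "wy": 0, "wz": 0, "grip": 255}
    - {"tx": 0, "ty": 128, "tz": 0, "wx": 0, "wy": 0, "wz": 0, "grip": 255}
    - {"tx": 0, "ty": 128, "tz": 0, "wx": 0, "wy": 0, "wz": 0, "grip": 255}
    - {"tx": 0, "ty": 128, "tz": 0, "wx": 0, "wy": 0, "wz": 0, "grip": 255}
    - {"tx": 0, "ty": 128, "tz": 0, "wx": 0, "wy": 0, "wz": 0, "grip": 255}
    - {"tx": 0, "ty": 128, "tz": 0, "wx": 0, "wy": 0, "wz": 0, "grip": 255}
    - {"tx": 0, "ty": 128, "tz": 0, "wx": 0, "wy": 0, "wz": 0, "grip": 255}

```text
clock: 5.2
eef_pos: [0.6545, 0.1, 0.1581]
orientation: [-1.574, 0.0, -0.403]
ft_force: [-0.1, 0.0, -0.1]
gripper_width: 0.0204
```

Run:
```python
from h import *
o=log()
snap('side',2)
```

```text
t 5.2 q [ 0.153  0.605  0.369  1.337 -0.002  0.556] p [0.6545 0.1    0.1581] rpy [-1.574  0.    -0.403] F [-0.1  0.  -0.1] w 0.0204
```

View pics/side2.png

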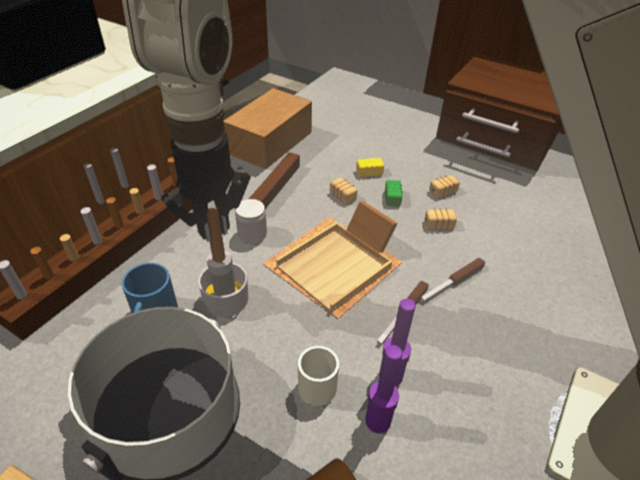

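The brush is in the pot at (222,280), with its end about 27 mm above the pot's underside. I go 3 mm lower for margin, then lift.

Call:
carry_out:
  series:
    - {"tx": 0, "ty": 4, "tz": 0, "wx": 0, "wy": 0, "wz": 0, "grip": 255}
    - {"tx": 0, "ty": 4, "tz": 0, "wx": 0, "wy": 0, "wz": 0, "grip": 255}
    - {"tx": 0, "ty": 4, "tz": 0, "wx": 0, "wy": 0, "wz": 0, "grip": 255}
    - {"tx": 0, "ty": 4, "tz": 0, "wx": 0, "wy": 0, "wz": 0, "grip": 255}
    - {"tx": 0, "ty": -30, "tz": 0, "wx": 0, "wy": 0, "wz": 0, "grip": 255}
    - {"tx": 0, "ty": -70, "tz": 0, "wx": 0, "wy": 0, "wz": 0, "grip": 255}
    - {"tx": 0, "ty": -105, "tz": 0, "wx": 0, "wy": 0, "wz": 0, "grip": 255}
    - {"tx": 0, "ty": -122, "tz": 0, "wx": 0, "wy": 0, "wz": 0, "grip": 255}
    - {"tx": 0, "ty": -126, "tz": 0, "wx": 0, "wy": 0, "wz": 0, "grip": 255}
    - {"tx": 0, "ty": -126, "tz": 0, "wx": 0, "wy": 0, "wz": 0, "grip": 255}

```text
clock: 6.08
eef_pos: [0.6554, 0.1004, 0.2852]
orientation: [-1.572, -0.002, -0.403]
ft_force: [0.1, -0.3, -2.4]
gripper_width: 0.0206
```

Run:
```python
from h import *
log()
c=np.array([.5928,.3103]);u=c/np.linalg.norm(c)
# direction toward base/robot from drum axis
t=c-.072*u;print(t)
delta([*t,.285],Rdown(-.4))
```

```text
t 6.08 q [ 0.153  0.587  0.665  1.649 -0.002  0.557] p [0.6554 0.1004 0.2852] rpy [-1.572 -0.002 -0.403] F [ 0.1 -0.3 -2.4] w 0.0206
[0.52901065 0.27690959]
t [-185.6   -0.3  112.7] w [ 0.002 -0.003  0.002] rows>= 5.2
```

Call:
carry_out:
  series:
    - {"tx": -186, "ty": 0, "tz": 113, "wx": 0, "wy": 0, "wz": 0, "grip": 255}
    - {"tx": -186, "ty": 0, "tz": 113, "wx": 0, "wy": 0, "wz": 0, "grip": 255}
    - {"tx": -186, "ty": 0, "tz": 113, "wx": 0, "wy": 0, "wz": 0, "grip": 255}
    - {"tx": -186, "ty": 0, "tz": 113, "wx": 0, "wy": 0, "wz": 0, "grip": 255}
    - {"tx": -186, "ty": 0, "tz": 113, "wx": 0, "wy": 0, "wz": 0, "grip": 255}
    - {"tx": -186, "ty": 0, "tz": 113, "wx": 0, "wy": 0, "wz": 0, "grip": 255}
    - {"tx": -186, "ty": 0, "tz": 113, "wx": 0, "wy": 0, "wz": 0, "grip": 255}
    - {"tx": -186, "ty": 0, "tz": 113, "wx": 0, "wy": 0, "wz": 0, "grip": 255}

```text
clock: 6.75
eef_pos: [0.5278, 0.2774, 0.2825]
orientation: [-1.576, -0.0, -0.402]
ft_force: [-0.6, -0.3, -2.2]
gripper_width: 0.0209
```

Run:
```python
from h import *
log()
delta([.5290,.2769,.153],Rdown(-.4))
```

```text
t 6.75 q [ 0.486  0.431  0.407  1.551 -0.003  0.887] p [0.5278 0.2774 0.2825] rpy [-1.576 -0.    -0.402] F [-0.6 -0.3 -2.2] w 0.0209
t [  1.3 129.5   0.7] w [ 0.005 -0.002  0.   ] rows>= 3.1
```

Call:
carry_out:
  series:
    - {"tx": 1, "ty": 35, "tz": 0, "wx": 0, "wy": 0, "wz": 0, "grip": 255}
    - {"tx": 1, "ty": 70, "tz": 0, "wx": 0, "wy": 0, "wz": 0, "grip": 255}
    - {"tx": 1, "ty": 105, "tz": 0, "wx": 0, "wy": 0, "wz": 0, "grip": 255}
    - {"tx": 1, "ty": 125, "tz": 0, "wx": 0, "wy": 0, "wz": 0, "grip": 255}
    - {"tx": 1, "ty": 130, "tz": 0, "wx": 0, "wy": 0, "wz": 0, "grip": 255}
    - {"tx": 1, "ty": 130, "tz": 0, "wx": 0, "wy": 0, "wz": 0, "grip": 255}
    - {"tx": 1, "ty": 130, "tz": 0, "wx": 0, "wy": 0, "wz": 0, "grip": 255}
    - {"tx": 1, "ty": 130, "tz": 0, "wx": 0, "wy": 0, "wz": 0, "grip": 255}

```text
clock: 7.42
eef_pos: [0.5302, 0.2764, 0.1545]
orientation: [-1.573, -0.003, -0.403]
ft_force: [0.1, 0.6, -0.3]
gripper_width: 0.0206
```

Call:
carry_out:
  series:
    - {"tx": 0, "ty": -30, "tz": 0, "wx": 0, "wy": 0, "wz": 0, "grip": 255}
    - {"tx": 0, "ty": -60, "tz": 0, "wx": 0, "wy": 0, "wz": 0, "grip": 255}
    - {"tx": 0, "ty": -68, "tz": 0, "wx": 0, "wy": 0, "wz": 0, "grip": 255}
    - {"tx": 0, "ty": -68, "tz": 0, "wx": 0, "wy": 0, "wz": 0, "grip": 255}
    - {"tx": 0, "ty": -68, "tz": 0, "wx": 0, "wy": 0, "wz": 0, "grip": 255}
    - {"tx": 0, "ty": -68, "tz": 0, "wx": 0, "wy": 0, "wz": 0, "grip": 255}

```text
clock: 7.92
eef_pos: [0.5297, 0.2763, 0.2217]
orientation: [-1.574, -0.002, -0.403]
ft_force: [-0.0, -0.3, -1.9]
gripper_width: 0.0206
```

Run:
```python
from h import *
log();snap('side',3)
delta([.5290,.2769,.153],Rdown(-.4))
```

```text
t 7.92 q [ 0.483  0.442  0.268  1.398 -0.003  0.885] p [0.5297 0.2763 0.2217] rpy [-1.574 -0.002 -0.403] F [-0.  -0.3 -1.9] w 0.0206
t [-0.6 68.1  0.8] w [ 0.004 -0.003  0.001] rows>= 1.6
```

View pics/side3.png

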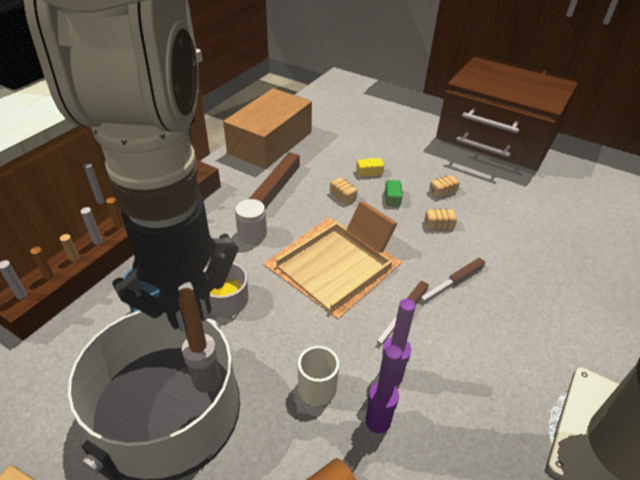

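The brush is inside the drum close to its wall at (205,365). Its end is about 91 mm above the drum's underside. Now I stroke down again and then lift out.

Call:
carry_out:
  series:
    - {"tx": 0, "ty": 35, "tz": 0, "wx": 0, "wy": 0, "wz": 0, "grip": 255}
    - {"tx": 0, "ty": 60, "tz": 0, "wx": 0, "wy": 0, "wz": 0, "grip": 255}
    - {"tx": 0, "ty": 68, "tz": 0, "wx": 0, "wy": 0, "wz": 0, "grip": 255}
    - {"tx": 0, "ty": 68, "tz": 0, "wx": 0, "wy": 0, "wz": 0, "grip": 255}
    - {"tx": 0, "ty": 68, "tz": 0, "wx": 0, "wy": 0, "wz": 0, "grip": 255}
    - {"tx": 0, "ty": 68, "tz": 0, "wx": 0, "wy": 0, "wz": 0, "grip": 255}
    - {"tx": 0, "ty": 68, "tz": 0, "wx": 0, "wy": 0, "wz": 0, "grip": 255}

```text
clock: 8.55
eef_pos: [0.5305, 0.2766, 0.155]
orientation: [-1.572, -0.003, -0.403]
ft_force: [0.0, 0.2, -1.8]
gripper_width: 0.021
```

Call:
carry_out:
  series:
    - {"tx": 0, "ty": -35, "tz": 0, "wx": 0, "wy": 0, "wz": 0, "grip": 255}
    - {"tx": 0, "ty": -70, "tz": 0, "wx": 0, "wy": 0, "wz": 0, "grip": 255}
    - {"tx": 0, "ty": -105, "tz": 0, "wx": 0, "wy": 0, "wz": 0, "grip": 255}
    - {"tx": 0, "ty": -130, "tz": 0, "wx": 0, "wy": 0, "wz": 0, "grip": 255}
    - {"tx": 0, "ty": -134, "tz": 0, "wx": 0, "wy": 0, "wz": 0, "grip": 255}
    - {"tx": 0, "ty": -134, "tz": 0, "wx": 0, "wy": 0, "wz": 0, "grip": 255}

```text
clock: 9.05
eef_pos: [0.5316, 0.2777, 0.2928]
orientation: [-1.566, -0.008, -0.403]
ft_force: [0.2, 0.9, -0.5]
gripper_width: 0.0206
```

Run:
```python
from h import *
log()
delta([.4243,.1601,.288],Rdown(-.4))
```

```text
t 9.05 q [ 0.483  0.428  0.429  1.562 -0.003  0.886] p [0.5316 0.2777 0.2928] rpy [-1.566 -0.008 -0.403] F [ 0.2  0.9 -0.5] w 0.0206
t [ -52.6    3.7 -150.2] w [-0.005 -0.003  0.008] rows>= 3.8
```

Call:
carry_out:
  series:
    - {"tx": -53, "ty": 4, "tz": -150, "wx": 0, "wy": 0, "wz": 0, "grip": 255}
    - {"tx": -53, "ty": 4, "tz": -150, "wx": 0, "wy": 0, "wz": 0, "grip": 255}
    - {"tx": -53, "ty": 4, "tz": -150, "wx": 0, "wy": 0, "wz": 0, "grip": 255}
    - {"tx": -53, "ty": 4, "tz": -150, "wx": 0, "wy": 0, "wz": 0, "grip": 255}
    - {"tx": -53, "ty": 4, "tz": -150, "wx": 0, "wy": 0, "wz": 0, "grip": 255}
    - {"tx": -53, "ty": 4, "tz": -150, "wx": 0, "wy": 0, "wz": 0, "grip": 255}
    - {"tx": -53, "ty": 4, "tz": -150, "wx": 0, "wy": 0, "wz": 0, "grip": 255}
    - {"tx": -53, "ty": 4, "tz": -150, "wx": 0, "wy": 0, "wz": 0, "grip": 255}

```text
clock: 9.72
eef_pos: [0.4247, 0.1611, 0.2872]
orientation: [-1.566, -0.008, -0.402]
ft_force: [-0.9, -0.3, -1.1]
gripper_width: 0.0206
```

Run:
```python
from h import *
log()
delta([.4243,.1601,.139],Rdown(-.4))
```

```text
t 9.72 q [ 0.364  0.124  0.006  1.444 -0.002  0.766] p [0.4247 0.1611 0.2872] rpy [-1.566 -0.008 -0.402] F [-0.9 -0.3 -1.1] w 0.0206
t [ -1.2 148.1  -1.8] w [-0.005 -0.002  0.008] rows>= 3.6
```

Call:
carry_out:
  series:
    - {"tx": -1, "ty": 40, "tz": -1, "wx": -0.005, "wy": 0, "wz": 0.008, "grip": 255}
    - {"tx": -1, "ty": 70, "tz": -1, "wx": -0.005, "wy": 0, "wz": 0.008, "grip": 255}
    - {"tx": -1, "ty": 95, "tz": -1, "wx": -0.005, "wy": 0, "wz": 0.008, "grip": 255}
    - {"tx": -1, "ty": 115, "tz": -1, "wx": -0.005, "wy": 0, "wz": 0.008, "grip": 255}
    - {"tx": -1, "ty": 130, "tz": -1, "wx": -0.005, "wy": 0, "wz": 0.008, "grip": 255}
    - {"tx": -1, "ty": 140, "tz": -1, "wx": -0.005, "wy": 0, "wz": 0.008, "grip": 255}
    - {"tx": -1, "ty": 145, "tz": -1, "wx": -0.005, "wy": 0, "wz": 0.008, "grip": 255}
    - {"tx": -1, "ty": 147, "tz": -1, "wx": -0.005, "wy": 0, "wz": 0.008, "grip": 255}
    - {"tx": -1, "ty": 147, "tz": -1, "wx": -0.005, "wy": 0, "wz": 0.008, "grip": 255}

```text
clock: 10.47
eef_pos: [0.4252, 0.1612, 0.1397]
orientation: [-1.571, 0.0, -0.402]
ft_force: [0.1, 0.2, -1.6]
gripper_width: 0.0208
```

Run:
```python
from h import *
log();snap('side',4)
```

```text
t 10.47 q [ 0.362  0.217 -0.275  1.08  -0.     0.764] p [0.4252 0.1612 0.1397] rpy [-1.571  0.    -0.402] F [ 0.1  0.2 -1.6] w 0.0208
```

View pics/side4.png

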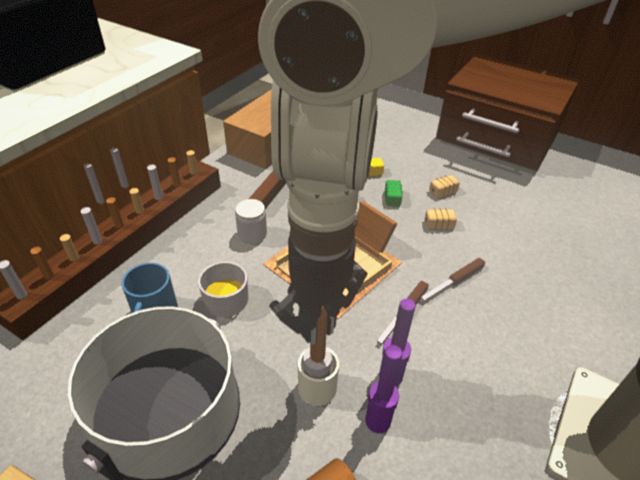

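The brush is in the jar at (318,360), about 1 mm above its floor. I release it, then rise.

Call:
carry_out:
  series:
    - {"tx": 0, "ty": 1, "tz": 0, "wx": 0, "wy": 0, "wz": 0, "grip": 90}
    - {"tx": 0, "ty": 1, "tz": 0, "wx": 0, "wy": 0, "wz": 0, "grip": 90}
    - {"tx": 0, "ty": 1, "tz": 0, "wx": 0, "wy": 0, "wz": 0, "grip": 90}
    - {"tx": 0, "ty": 1, "tz": 0, "wx": 0, "wy": 0, "wz": 0, "grip": 90}
    - {"tx": 0, "ty": 1, "tz": 0, "wx": 0, "wy": 0, "wz": 0, "grip": 90}
    - {"tx": 0, "ty": 1, "tz": 0, "wx": 0, "wy": 0, "wz": 0, "grip": 90}
    - {"tx": 0, "ty": -20, "tz": 0, "wx": 0, "wy": 0, "wz": 0, "grip": 90}
    - {"tx": 0, "ty": -55, "tz": 0, "wx": 0, "wy": 0, "wz": 0, "grip": 90}
    - {"tx": 0, "ty": -90, "tz": 0, "wx": 0, "wy": 0, "wz": 0, "grip": 90}
    - {"tx": 0, "ty": -120, "tz": 0, "wx": 0, "wy": 0, "wz": 0, "grip": 90}
    - {"tx": 0, "ty": -130, "tz": 0, "wx": 0, "wy": 0, "wz": 0, "grip": 90}
    - {"tx": 0, "ty": -130, "tz": 0, "wx": 0, "wy": 0, "wz": 0, "grip": 90}

```text
clock: 11.52
eef_pos: [0.4272, 0.1619, 0.2738]
orientation: [-1.566, -0.006, -0.402]
ft_force: [0.4, 0.8, 0.3]
gripper_width: 0.0553
```

```bash
cat > grips.py <<'E'
from h import *
def grips(k,show=True):
    p,d=snap('top',k);W=cloud('top',d)
    hsv=cv2.cvtColor(p,cv2.COLOR_RGB2HSV).astype(int);out=[]
    z=W[:,:,2]
    m=((z>.018)&(z<.036)&(W[:,:,1]<-.2)).astype(np.uint8)
    n,l,st,ce=cv2.connectedComponentsWithStats(m)
    for i in range(1,n):
        if st[i,4]<150: continue
        mm=(l==i)&(z>.022);P=W[mm];h=np.median(hsv[mm],axis=0)
        r=cv2.minAreaRect((P[:,:2]*1000).astype(np.float32));b=cv2.boxPoints(r)
        e=max([(b[1]-b[0]),(b[2]-b[1])],key=np.linalg.norm)
        print(i,'px',ce[i].round(),'c',np.round(r[0],1),'mean',(P.mean(0)*1000).round(1),'size',np.round(r[1],1),'yaw',np.degrees(np.arctan2(e[1],e[0])).round(1)%180,'hue',h)
E
python3 - <<'E'
from grips import *
log();grips(5);snap('side',5)
E
```

```text
t 11.52 q [ 0.362  0.133 -0.017  1.412 -0.     0.764] p [0.4272 0.1619 0.2738] rpy [-1.566 -0.006 -0.402] F [0.4 0.8 0.3] w 0.0553
2 px [434. 132.] c [ 831.4 -355.4] mean [ 832.2 -351.6   28.9] size [202.1  31.2] yaw 81.3 hue [14. 80. 69.]
3 px [396. 153.] c [ 776.5 -254.2] mean [ 774.2 -255.3   32.7] size [ 31.9 113.8] yaw 99.6 hue [ 10. 111. 106.]
4 px [404. 210.] c [ 630.5 -273.1] mean [ 629.3 -272.6   29.5] size [34.6 60.5] yaw 159.7 hue [ 19.   85.  178.5]
5 px [449. 213.] c [ 622.6 -384.6] mean [ 621.8 -383.8   29.5] size [59.4 35.3] yaw 39.3 hue [ 31. 124. 192.]
6 px [427. 248.] c [ 534.6 -327. ] mean [ 534.  -326.7   29.7] size [33.9 61.3] yaw 118.9 hue [ 64. 105. 155.]
9 px [464. 283.] c [ 450.3 -412.2] mean [ 449.5 -411.    29.5] size [60.1 35.1] yaw 57.6 hue [ 19.  81. 181.]
11 px [418. 298.] c [ 413.7 -301.5] mean [ 413.8 -300.7   29.6] size [59.8 35.7] yaw 33.1 hue [ 19.  82. 181.]
```

View pics/top5.png

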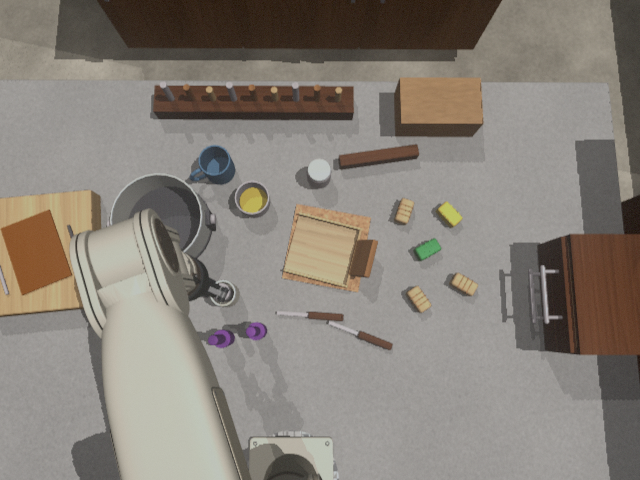

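Run:
```python
from h import *
for n,k,bx in [('top',0,(275,390,195,300)),('side',0,(262,405,195,320))]:
    p,d=load(n,k);W=cloud(n,d);u0,u1,v0,v1=bx
    B=W[v0:v1,u0:u1].reshape(-1,3)
    Q=B[(B[:,2]>.018)&(B[:,2]<.027)]
    a=np.radians(75.3)
    for it in range(3):
        # refine yaw from minAreaRect of walls side
        ex=np.array([np.cos(a),np.sin(a)]);ey=np.array([-ex[1],ex[0]])
        x=Q[:,:2]@ex;y=Q[:,:2]@ey
        ymid=(np.percentile(y,1)+np.percentile(y,99))/2
        # fit lines to both side walls
        sl=[]
        for s in(-1,1):
            m=(s*(y-ymid)>.066)&(s*(y-ymid)<.078)&(x<x.max()-.005)
            sl.append(np.polyfit(x[m],y[m],1)[0])
        a+=np.mean(sl)
    ym=[np.median(y[(s*(y-ymid)>.066)&(s*(y-ymid)<.08)]) for s in(-1,1)]
    print(n,'yaw',np.degrees(a),sl,'yside',ym,'mid',np.mean(ym),'xmax',np.percentile(x,[98,99,99.8]),'xmin',np.percentile(x,[.2,1,2]))
    bw=(np.abs(y-ymid)<.06)&(x<x.max()-.1);
    print('back wall x',np.percentile(x[bw],[2,25,50,75,98]))
    c=ex*(np.percentile(x,99.5)-.08)+ey*np.mean(ym);print('tray c',c)
    T=B[(B[:,2]>.035)]; print('board top z',T[:,2].max(),'board y mid',np.mean(np.percentile(T[:,:2]@ey,[1,99])), 'x range rel', np.percentile(T[:,:2]@ex,[1,99])-c@ex)
    # mat
    M=B[(B[:,2]>.0005)&(B[:,2]<.006)]
L=[eval(s) for s in open('log.jsonl')]
q=np.array([l[0] for l in L]);P=np.array([l[1] for l in L])
r=np.hypot(P[:,0],P[:,1]);print(len(L),(q[:,1]-q[:,2]+q[:,3]).round(3))
A=lambda q:np.c_[np.sin(q[:,1]),np.cos(q[:,1]),np.sin(q[:,1]-q[:,2]),np.cos(q[:,1]-q[:,2]),np.ones(len(q))]
for y in(r,P[:,2]):
    s,res,rk,sv=np.linalg.lstsq(A(q),y,rcond=None);print(s.round(4),'err',(A(q)@s-y).round(4),sv.round(3))
```

```text
top yaw 75.40365550842671 [np.float64(-0.005833911718055696), np.float64(0.005836280873228975)] yside [np.float64(-0.6068579871446378), np.float64(-0.4624454769631605)] mid -0.5346517320538992 xmax [0.1392902  0.14151484 0.14364343] xmin [-0.01861609 -0.01556285 -0.01519079]
back wall x [-0.01609098 -0.01336374 -0.01162252 -0.01035202 -0.00765271]
tray c [ 0.53323763 -0.07390366]
board top z 0.08319994748359738 board y mid -0.5343887932801936 x range rel [-0.11880781 -0.08104668]Traceback (most recent call last):
  File "<stdin>", line 16, in <module>
    raise TypeError("expected non-empty vector for x")
TypeError: expected non-empty vector for x
```

Run:
```python
from h import *
L=[eval(s) for s in open('log.jsonl')]
q=np.array([l[0] for l in L]);P=np.array([l[1] for l in L])
r=np.hypot(P[:,0],P[:,1]);print(len(L),(q[:,1]-q[:,2]+q[:,3]).round(3))
A=lambda q:np.c_[np.sin(q[:,1]),np.cos(q[:,1]),np.sin(q[:,1]-q[:,2]),np.cos(q[:,1]-q[:,2]),np.ones(len(q))]
for y in(r,P[:,2]):
    s,res,rk,sv=np.linalg.lstsq(A(q),y,rcond=None);print(s.round(4),'err',(A(q)@s-y).round(4),sv.round(3))
```

```text
16 [1.573 1.581 1.568 1.57  1.572 1.568 1.57  1.576 1.573 1.57  1.575 1.572
 1.562 1.562 1.572 1.563]
[0.4897 0.0044 0.0016 0.374  0.015 ] err [ 0.0008  0.0043 -0.0007  0.001   0.0013 -0.0008  0.0004  0.0021 -0.001
 -0.0004  0.0015 -0.0003 -0.0035 -0.0028  0.0005 -0.0024] [6.86  0.813 0.519 0.054 0.033]
[ 1.000e-04  4.935e-01 -3.914e-01  8.000e-03 -1.644e-01] err [ 0. -0.  0.  0.  0. -0.  0. -0. -0.  0.  0.  0. -0. -0.  0. -0.] [6.86  0.813 0.519 0.054 0.033]
```

Run:
```python
from h import *
delta([.4137,-.3010,.14],Rdown(.578))
```

```text
t [ 170.   130.  -429.9] w [ 0.    -0.98   0.001] rows>= 11.5
```

Call:
carry_out:
  series:
    - {"tx": 170, "ty": 130, "tz": -430, "wx": 0, "wy": -0.98, "wz": 0, "grip": 75}
    - {"tx": 170, "ty": 130, "tz": -430, "wx": 0, "wy": -0.98, "wz": 0, "grip": 75}
    - {"tx": 170, "ty": 130, "tz": -430, "wx": 0, "wy": -0.98, "wz": 0, "grip": 75}
    - {"tx": 170, "ty": 130, "tz": -430, "wx": 0, "wy": -0.98, "wz": 0, "grip": 75}
    - {"tx": 170, "ty": 130, "tz": -430, "wx": 0, "wy": -0.98, "wz": 0, "grip": 75}
    - {"tx": 170, "ty": 130, "tz": -430, "wx": 0, "wy": -0.98, "wz": 0, "grip": 75}
    - {"tx": 170, "ty": 130, "tz": -430, "wx": 0, "wy": -0.98, "wz": 0, "grip": 75}
    - {"tx": 170, "ty": 130, "tz": -430, "wx": 0, "wy": -0.98, "wz": 0, "grip": 75}
    - {"tx": 170, "ty": 130, "tz": -430, "wx": 0, "wy": -0.98, "wz": 0, "grip": 75}
    - {"tx": 170, "ty": 130, "tz": -430, "wx": 0, "wy": -0.98, "wz": 0, "grip": 75}
    - {"tx": 170, "ty": 130, "tz": -430, "wx": 0, "wy": -0.98, "wz": 0, "grip": 75}
    - {"tx": 170, "ty": 130, "tz": -430, "wx": 0, "wy": -0.98, "wz": 0, "grip": 75}

```text
clock: 12.62
eef_pos: [0.413, -0.2661, 0.1476]
orientation: [-1.568, 0.001, 0.578]
ft_force: [0.7, -0.7, 0.5]
gripper_width: 0.0603
```

Call:
carry_out:
  series:
    - {"tx": 0, "ty": 0, "tz": 0, "wx": 0, "wy": 0, "wz": 0, "grip": 75}

```text
clock: 12.7
eef_pos: [0.4107, -0.2709, 0.1437]
orientation: [-1.565, 0.005, 0.571]
ft_force: [0.6, 1.0, -0.3]
gripper_width: 0.06
```

Run:
```python
from grips import *
log();grips(6);snap('side',6)
delta([.4137,-.3010,.003],Rdown(.578))
```

```text
t 12.7 q [-0.582  0.288 -0.169  1.122 -0.002 -1.153] p [ 0.4107 -0.2709  0.1437] rpy [-1.565  0.005  0.571] F [ 0.6  1.  -0.3] w 0.06
1 px [427. 128.] c [ 846.3 -333.2] mean [ 842.6 -338.8   29.3] size [230.6 100.2] yaw 59.9 hue [14. 78. 75.]
2 px [396. 153.] c [ 776.5 -254.4] mean [ 774.7 -254.9   32.8] size [ 31.6 112.7] yaw 98.5 hue [ 10. 108. 113.]
4 px [404. 210.] c [ 629.7 -273.2] mean [ 629.1 -272.6   29.4] size [35.  59.6] yaw 159.7 hue [ 19.   82.  187.5]
5 px [449. 213.] c [ 622.3 -384.3] mean [ 621.7 -383.5   29.4] size [59.1 34.6] yaw 40.3 hue [ 31. 122. 201.]
6 px [427. 248.] c [ 534.9 -327.4] mean [ 534.  -326.4   29.5] size [34.  60.9] yaw 118.8 hue [ 64. 104. 164.]
t [-15.8 141.3 -32.3] w [-0.009 -0.003 -0.003] rows>= 3.5
```

View pics/side6.png

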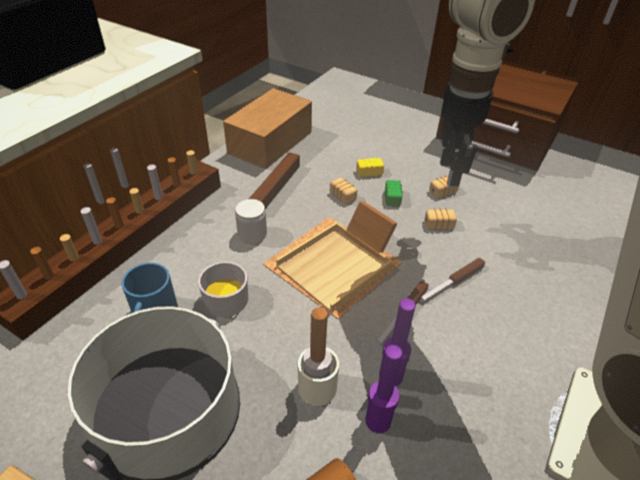

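The brush stands upright in its jar (318,360), and the nearest grip is still at (440,219). I descend on it.

Call:
carry_out:
  series:
    - {"tx": -16, "ty": 20, "tz": -32, "wx": -0.009, "wy": 0, "wz": -0.003, "grip": 75}
    - {"tx": -16, "ty": 55, "tz": -32, "wx": -0.009, "wy": 0, "wz": -0.003, "grip": 75}
    - {"tx": -16, "ty": 85, "tz": -32, "wx": -0.009, "wy": 0, "wz": -0.003, "grip": 75}
    - {"tx": -16, "ty": 110, "tz": -32, "wx": -0.009, "wy": 0, "wz": -0.003, "grip": 75}
    - {"tx": -16, "ty": 128, "tz": -32, "wx": -0.009, "wy": 0, "wz": -0.003, "grip": 75}
    - {"tx": -16, "ty": 138, "tz": -32, "wx": -0.009, "wy": 0, "wz": -0.003, "grip": 75}
    - {"tx": -16, "ty": 141, "tz": -32, "wx": -0.009, "wy": 0, "wz": -0.003, "grip": 75}
    - {"tx": -16, "ty": 141, "tz": -32, "wx": -0.009, "wy": 0, "wz": -0.003, "grip": 75}

```text
clock: 13.47
eef_pos: [0.4132, -0.2995, 0.0029]
orientation: [-1.569, 0.001, 0.576]
ft_force: [-0.1, 0.1, 1.0]
gripper_width: 0.0603
```

Call:
carry_out:
  series:
    - {"tx": 0, "ty": 0, "tz": 0, "wx": 0, "wy": 0, "wz": 0, "grip": 255}
    - {"tx": 0, "ty": 0, "tz": 0, "wx": 0, "wy": 0, "wz": 0, "grip": 255}
    - {"tx": 0, "ty": 0, "tz": 0, "wx": 0, "wy": 0, "wz": 0, "grip": 255}
    - {"tx": 0, "ty": 0, "tz": 0, "wx": 0, "wy": 0, "wz": 0, "grip": 255}
    - {"tx": 0, "ty": 0, "tz": 0, "wx": 0, "wy": 0, "wz": 0, "grip": 255}
  grip_force: 40

```text
clock: 13.88
eef_pos: [0.4144, -0.3002, 0.0045]
orientation: [-1.572, -0.001, 0.576]
ft_force: [-0.2, 0.6, 7.2]
gripper_width: 0.0328
```

Call:
carry_out:
  series:
    - {"tx": 0, "ty": -30, "tz": 0, "wx": 0, "wy": 0, "wz": 0, "grip": 255}
    - {"tx": 0, "ty": -65, "tz": 0, "wx": 0, "wy": 0, "wz": 0, "grip": 255}
    - {"tx": 0, "ty": -100, "tz": 0, "wx": 0, "wy": 0, "wz": 0, "grip": 255}
    - {"tx": 0, "ty": -120, "tz": 0, "wx": 0, "wy": 0, "wz": 0, "grip": 255}
    - {"tx": 0, "ty": -125, "tz": 0, "wx": 0, "wy": 0, "wz": 0, "grip": 255}

```text
clock: 14.3
eef_pos: [0.4166, -0.302, 0.1342]
orientation: [-1.58, -0.004, 0.576]
ft_force: [0.0, -0.4, -0.4]
gripper_width: 0.0331
```

Run:
```python
from h import *
log();delta([.4918,-.0940,.13],Rdown(-.255))
```

```text
t 14.3 q [-0.628  0.325 -0.142  1.094  0.    -1.204] p [ 0.4166 -0.302   0.1342] rpy [-1.58  -0.004  0.576] F [ 0.  -0.4 -0.4] w 0.0331
t [176.4   3.7 133.5] w [0.007 0.831 0.007] rows>= 6.6
```

Call:
carry_out:
  series:
    - {"tx": 176, "ty": 0, "tz": 133, "wx": 0.007, "wy": 0.831, "wz": 0.007, "grip": 255}
    - {"tx": 176, "ty": 0, "tz": 133, "wx": 0.007, "wy": 0.831, "wz": 0.007, "grip": 255}
    - {"tx": 176, "ty": 0, "tz": 133, "wx": 0.007, "wy": 0.831, "wz": 0.007, "grip": 255}
    - {"tx": 176, "ty": 0, "tz": 133, "wx": 0.007, "wy": 0.831, "wz": 0.007, "grip": 255}
    - {"tx": 176, "ty": 0, "tz": 133, "wx": 0.007, "wy": 0.831, "wz": 0.007, "grip": 255}
    - {"tx": 176, "ty": 0, "tz": 133, "wx": 0.007, "wy": 0.831, "wz": 0.007, "grip": 255}
    - {"tx": 176, "ty": 0, "tz": 133, "wx": 0.007, "wy": 0.831, "wz": 0.007, "grip": 255}
    - {"tx": 176, "ty": 0, "tz": 133, "wx": 0.007, "wy": 0.831, "wz": 0.007, "grip": 255}
    - {"tx": 176, "ty": 0, "tz": 133, "wx": 0.007, "wy": 0.831, "wz": 0.007, "grip": 255}
    - {"tx": 176, "ty": 0, "tz": 133, "wx": 0.007, "wy": 0.831, "wz": 0.007, "grip": 255}

```text
clock: 15.13
eef_pos: [0.4911, -0.0944, 0.1328]
orientation: [-1.571, 0.001, -0.254]
ft_force: [-0.6, -0.1, 0.1]
gripper_width: 0.0332
```

Run:
```python
from h import *
log();delta([.4918,-.0940,.014],Rdown(-.255));snap('side',7)
```

```text
t 15.13 q [-0.19   0.308 -0.171  1.094  0.     0.064] p [ 0.4911 -0.0944  0.1328] rpy [-1.571e+00  1.000e-03 -2.540e-01] F [-0.6 -0.1  0.1] w 0.0332
t [  0.8 118.8   0.5] w [-0.     0.001 -0.001] rows>= 2.8
```

View pics/side7.png

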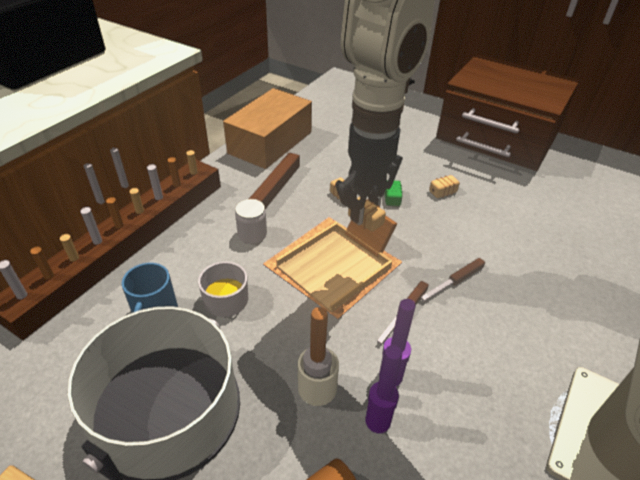

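The grip is held at (375,215), above the back of the tray. I lower it and release.

Call:
carry_out:
  series:
    - {"tx": 1, "ty": 35, "tz": 0, "wx": 0, "wy": 0, "wz": 0, "grip": 255}
    - {"tx": 1, "ty": 70, "tz": 0, "wx": 0, "wy": 0, "wz": 0, "grip": 255}
    - {"tx": 1, "ty": 95, "tz": 0, "wx": 0, "wy": 0, "wz": 0, "grip": 255}
    - {"tx": 1, "ty": 110, "tz": 0, "wx": 0, "wy": 0, "wz": 0, "grip": 255}
    - {"tx": 1, "ty": 117, "tz": 0, "wx": 0, "wy": 0, "wz": 0, "grip": 255}
    - {"tx": 1, "ty": 119, "tz": 0, "wx": 0, "wy": 0, "wz": 0, "grip": 255}
    - {"tx": 1, "ty": 119, "tz": 0, "wx": 0, "wy": 0, "wz": 0, "grip": 255}
    - {"tx": 1, "ty": 119, "tz": 0, "wx": 0, "wy": 0, "wz": 0, "grip": 255}

```text
clock: 15.85
eef_pos: [0.4929, -0.0954, 0.0149]
orientation: [-1.57, -0.001, -0.255]
ft_force: [0.6, 0.1, -0.7]
gripper_width: 0.0332
```

Call:
carry_out:
  series:
    - {"tx": 0, "ty": 0, "tz": 0, "wx": 0, "wy": 0, "wz": 0, "grip": 105}
    - {"tx": 0, "ty": 0, "tz": 0, "wx": 0, "wy": 0, "wz": 0, "grip": 105}
    - {"tx": 0, "ty": 0, "tz": 0, "wx": 0, "wy": 0, "wz": 0, "grip": 105}
    - {"tx": 0, "ty": -20, "tz": 0, "wx": 0, "wy": 0, "wz": 0, "grip": 105}
    - {"tx": 0, "ty": -50, "tz": 0, "wx": 0, "wy": 0, "wz": 0, "grip": 105}
    - {"tx": 0, "ty": -85, "tz": 0, "wx": 0, "wy": 0, "wz": 0, "grip": 105}
    - {"tx": 0, "ty": -115, "tz": 0, "wx": 0, "wy": 0, "wz": 0, "grip": 75}
    - {"tx": 0, "ty": -125, "tz": 0, "wx": 0, "wy": 0, "wz": 0, "grip": 75}

```text
clock: 16.52
eef_pos: [0.4958, -0.0959, 0.1453]
orientation: [-1.57, -0.01, -0.254]
ft_force: [1.2, 0.0, 0.6]
gripper_width: 0.0603
```

Run:
```python
from h import *
log();delta([.4499,-.4112,.14],Rdown(1.01))
```

```text
t 16.52 q [-0.191  0.298 -0.15   1.113  0.     0.063] p [ 0.4958 -0.0959  0.1453] rpy [-1.57  -0.01  -0.254] F [1.2 0.  0.6] w 0.0603
t [  34.9    5.4 -316.7] w [ 0.005 -1.264  0.009] rows>= 10.1
```

Call:
carry_out:
  series:
    - {"tx": 35, "ty": 5, "tz": -317, "wx": 0.005, "wy": -1.264, "wz": 0.009, "grip": 75}
    - {"tx": 35, "ty": 5, "tz": -317, "wx": 0.005, "wy": -1.264, "wz": 0.009, "grip": 75}
    - {"tx": 35, "ty": 5, "tz": -317, "wx": 0.005, "wy": -1.264, "wz": 0.009, "grip": 75}
    - {"tx": 35, "ty": 5, "tz": -317, "wx": 0.005, "wy": -1.264, "wz": 0.009, "grip": 75}
    - {"tx": 35, "ty": 5, "tz": -317, "wx": 0.005, "wy": -1.264, "wz": 0.009, "grip": 75}
    - {"tx": 35, "ty": 5, "tz": -317, "wx": 0.005, "wy": -1.264, "wz": 0.009, "grip": 75}
    - {"tx": 35, "ty": 5, "tz": -317, "wx": 0.005, "wy": -1.264, "wz": 0.009, "grip": 75}
    - {"tx": 35, "ty": 5, "tz": -317, "wx": 0.005, "wy": -1.264, "wz": 0.009, "grip": 75}
    - {"tx": 35, "ty": 5, "tz": -317, "wx": 0.005, "wy": -1.264, "wz": 0.009, "grip": 75}
    - {"tx": 35, "ty": 5, "tz": -317, "wx": 0.005, "wy": -1.264, "wz": 0.009, "grip": 75}
    - {"tx": 35, "ty": 5, "tz": -317, "wx": 0.005, "wy": -1.264, "wz": 0.009, "grip": 75}
    - {"tx": 35, "ty": 5, "tz": -317, "wx": 0.005, "wy": -1.264, "wz": 0.009, "grip": 75}

```text
clock: 17.52
eef_pos: [0.4494, -0.4119, 0.1398]
orientation: [-1.57, 0.0, 1.01]
ft_force: [0.3, 0.1, 0.5]
gripper_width: 0.0605
```

Run:
```python
from grips import *
log();grips(8);snap('side',8)
delta([.4499,-.4112,.005],Rdown(1.01))
```

```text
t 17.52 q [-0.742  0.507  0.156  1.22  -0.    -1.752] p [ 0.4494 -0.4119  0.1398] rpy [-1.57  0.    1.01] F [0.3 0.1 0.5] w 0.0605
2 px [431. 131.] c [ 833.6 -351.2] mean [ 834.4 -349.6   29. ] size [207.3  53.6] yaw 74.7 hue [14. 77. 77.]
3 px [396. 153.] c [ 776.2 -254.2] mean [ 774.6 -255.5   32.6] size [ 31.9 113.1] yaw 98.6 hue [ 11. 108. 116.]
4 px [404. 210.] c [ 630.2 -273.3] mean [ 629.1 -272.4   29.3] size [34.5 60.5] yaw 160.9 hue [ 19.  82. 191.]
5 px [449. 213.] c [ 622.5 -384.4] mean [ 621.9 -383.5   29.6] size [59.3 35.4] yaw 39.0 hue [ 31. 121. 204.]
6 px [427. 248.] c [ 535.  -327.5] mean [ 534.  -326.3   29.4] size [34.1 61.2] yaw 118.8 hue [ 64. 104. 167.]
7 px [462. 282.] c [ 451.5 -409.3] mean [ 452.3 -407.4   29.5] size [53.8 35. ] yaw 58.5 hue [ 19.  80. 190.]
t [ 2.000e-01  1.351e+02 -1.000e-01] w [-0.    -0.003 -0.   ] rows>= 3.2
```

View pics/side8.png

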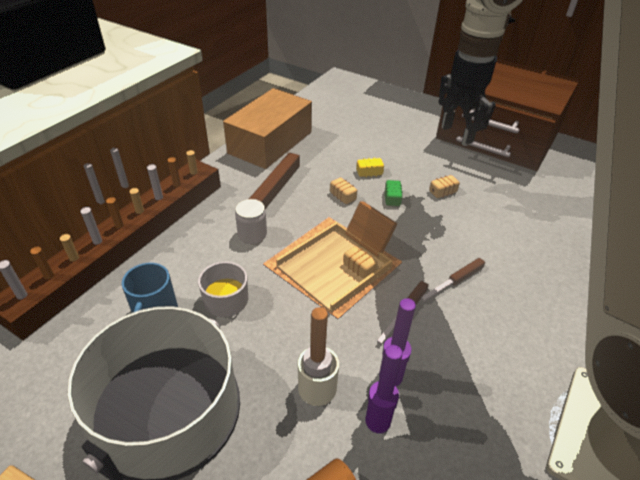

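View pics/top8.png

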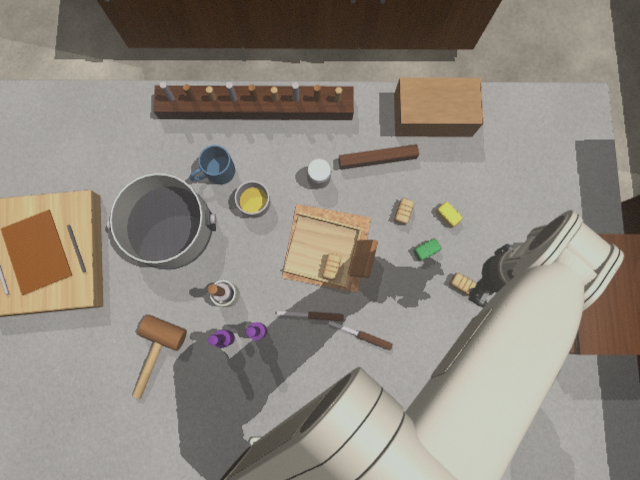

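The first grip is in the tray at (358,262) in the side view. The second hasn't moved, at (464,284) in the top view, so I descend on it.

Call:
carry_out:
  series:
    - {"tx": 0, "ty": 35, "tz": 0, "wx": 0, "wy": 0, "wz": 0, "grip": 75}
    - {"tx": 0, "ty": 70, "tz": 0, "wx": 0, "wy": 0, "wz": 0, "grip": 75}
    - {"tx": 0, "ty": 100, "tz": 0, "wx": 0, "wy": 0, "wz": 0, "grip": 75}
    - {"tx": 0, "ty": 122, "tz": 0, "wx": 0, "wy": 0, "wz": 0, "grip": 75}
    - {"tx": 0, "ty": 132, "tz": 0, "wx": 0, "wy": 0, "wz": 0, "grip": 75}
    - {"tx": 0, "ty": 134, "tz": 0, "wx": 0, "wy": 0, "wz": 0, "grip": 75}
    - {"tx": 0, "ty": 134, "tz": 0, "wx": 0, "wy": 0, "wz": 0, "grip": 255}
    - {"tx": 0, "ty": 134, "tz": 0, "wx": 0, "wy": 0, "wz": 0, "grip": 255}
    - {"tx": 0, "ty": 134, "tz": 0, "wx": 0, "wy": 0, "wz": 0, "grip": 255}
    - {"tx": 0, "ty": 134, "tz": 0, "wx": 0, "wy": 0, "wz": 0, "grip": 255}
    - {"tx": 0, "ty": 134, "tz": 0, "wx": 0, "wy": 0, "wz": 0, "grip": 255}
  grip_force: 40

```text
clock: 18.53
eef_pos: [0.451, -0.4125, 0.0082]
orientation: [-1.575, 0.001, 1.007]
ft_force: [-0.6, 0.0, 5.1]
gripper_width: 0.0333
```

Call:
carry_out:
  series:
    - {"tx": 0, "ty": -30, "tz": 0, "wx": 0, "wy": 0, "wz": 0, "grip": 255}
    - {"tx": 0, "ty": -65, "tz": 0, "wx": 0, "wy": 0, "wz": 0, "grip": 255}
    - {"tx": 0, "ty": -100, "tz": 0, "wx": 0, "wy": 0, "wz": 0, "grip": 255}
    - {"tx": 0, "ty": -120, "tz": 0, "wx": 0, "wy": 0, "wz": 0, "grip": 255}
    - {"tx": 0, "ty": -125, "tz": 0, "wx": 0, "wy": 0, "wz": 0, "grip": 255}

```text
clock: 18.95
eef_pos: [0.4528, -0.4142, 0.1389]
orientation: [-1.584, 0.002, 1.007]
ft_force: [1.6, -0.3, 0.3]
gripper_width: 0.0332
```

Run:
```python
from h import *
log();delta([.5596,-.1116,.132],Rdown(-.255))
```

```text
t 18.95 q [-0.741  0.505  0.149  1.202 -0.    -1.748] p [ 0.4528 -0.4142  0.1389] rpy [-1.584  0.002  1.007] F [ 1.6 -0.3  0.3] w 0.0332
t [312.8   5.2  71.5] w [0.013 1.262 0.006] rows>= 10.1
```

Call:
carry_out:
  series:
    - {"tx": 313, "ty": 5, "tz": 71.5, "wx": 0.013, "wy": 1.262, "wz": 0.006, "grip": 255}
    - {"tx": 313, "ty": 5, "tz": 71.5, "wx": 0.013, "wy": 1.262, "wz": 0.006, "grip": 255}
    - {"tx": 313, "ty": 5, "tz": 71.5, "wx": 0.013, "wy": 1.262, "wz": 0.006, "grip": 255}
    - {"tx": 313, "ty": 5, "tz": 71.5, "wx": 0.013, "wy": 1.262, "wz": 0.006, "grip": 255}
    - {"tx": 313, "ty": 5, "tz": 71.5, "wx": 0.013, "wy": 1.262, "wz": 0.006, "grip": 255}
    - {"tx": 313, "ty": 5, "tz": 71.5, "wx": 0.013, "wy": 1.262, "wz": 0.006, "grip": 255}
    - {"tx": 313, "ty": 5, "tz": 71.5, "wx": 0.013, "wy": 1.262, "wz": 0.006, "grip": 255}
    - {"tx": 313, "ty": 5, "tz": 71.5, "wx": 0.013, "wy": 1.262, "wz": 0.006, "grip": 255}
    - {"tx": 313, "ty": 5, "tz": 71.5, "wx": 0.013, "wy": 1.262, "wz": 0.006, "grip": 255}
    - {"tx": 313, "ty": 5, "tz": 71.5, "wx": 0.013, "wy": 1.262, "wz": 0.006, "grip": 255}
    - {"tx": 313, "ty": 5, "tz": 71.5, "wx": 0.013, "wy": 1.262, "wz": 0.006, "grip": 255}
    - {"tx": 313, "ty": 5, "tz": 71.5, "wx": 0.013, "wy": 1.262, "wz": 0.006, "grip": 255}

```text
clock: 19.95
eef_pos: [0.5591, -0.1107, 0.1311]
orientation: [-1.571, 0.002, -0.255]
ft_force: [0.6, -0.3, -0.8]
gripper_width: 0.033
```

Run:
```python
from h import *
log();delta([.5596,-.1116,.017],Rdown(-.255))
```

```text
t 19.95 q [-0.195  0.439  0.022  1.155  0.     0.06 ] p [ 0.5591 -0.1107  0.1311] rpy [-1.571  0.002 -0.255] F [ 0.6 -0.3 -0.8] w 0.033
t [  1.  114.1  -0.8] w [ 0.    -0.    -0.002] rows>= 2.7
```

Call:
carry_out:
  series:
    - {"tx": 1, "ty": 35, "tz": -1, "wx": 0, "wy": 0, "wz": 0, "grip": 255}
    - {"tx": 1, "ty": 68, "tz": -1, "wx": 0, "wy": 0, "wz": 0, "grip": 255}
    - {"tx": 1, "ty": 92, "tz": -1, "wx": 0, "wy": 0, "wz": 0, "grip": 255}
    - {"tx": 1, "ty": 106, "tz": -1, "wx": 0, "wy": 0, "wz": 0, "grip": 255}
    - {"tx": 1, "ty": 113, "tz": -1, "wx": 0, "wy": 0, "wz": 0, "grip": 255}
    - {"tx": 1, "ty": 114, "tz": -1, "wx": 0, "wy": 0, "wz": 0, "grip": 255}
    - {"tx": 1, "ty": 114, "tz": -1, "wx": 0, "wy": 0, "wz": 0, "grip": 255}
    - {"tx": 1, "ty": 114, "tz": -1, "wx": 0, "wy": 0, "wz": 0, "grip": 255}

```text
clock: 20.62
eef_pos: [0.5598, -0.1121, 0.0172]
orientation: [-1.571, 0.001, -0.254]
ft_force: [0.1, -0.9, -0.2]
gripper_width: 0.0329
```

Call:
carry_out:
  series:
    - {"tx": 0, "ty": 0, "tz": 0, "wx": 0, "wy": 0, "wz": 0, "grip": 105}
    - {"tx": 0, "ty": 0, "tz": 0, "wx": 0, "wy": 0, "wz": 0, "grip": 105}
    - {"tx": 0, "ty": 0, "tz": 0, "wx": 0, "wy": 0, "wz": 0, "grip": 105}
    - {"tx": 0, "ty": -20, "tz": 0, "wx": 0, "wy": 0, "wz": 0, "grip": 105}
    - {"tx": 0, "ty": -50, "tz": 0, "wx": 0, "wy": 0, "wz": 0, "grip": 105}
    - {"tx": 0, "ty": -85, "tz": 0, "wx": 0, "wy": 0, "wz": 0, "grip": 105}
    - {"tx": 0, "ty": -115, "tz": 0, "wx": 0, "wy": 0, "wz": 0, "grip": 75}
    - {"tx": 0, "ty": -125, "tz": 0, "wx": 0, "wy": 0, "wz": 0, "grip": 75}

```text
clock: 21.28
eef_pos: [0.5628, -0.1127, 0.1478]
orientation: [-1.57, -0.008, -0.254]
ft_force: [0.4, 0.0, 0.5]
gripper_width: 0.0601
```

Run:
```python
from grips import *
log();grips(9);delta([.6295,-.2728,.14],Rdown(-.352))
```

```text
t 21.28 q [-0.198  0.427  0.049  1.185  0.     0.056] p [ 0.5628 -0.1127  0.1478] rpy [-1.57  -0.008 -0.254] F [0.4 0.  0.5] w 0.0601
2 px [430. 130.] c [ 834.4 -349.4] mean [ 835.1 -342.6   29.3] size [207.8  60.8] yaw 72.5 hue [14. 76. 74.]
3 px [406. 152.] c [ 780.3 -281.2] mean [ 778.5 -280.9   32.7] size [30.8 58.9] yaw 98.2 hue [ 11. 103. 111.]
7 px [404. 210.] c [ 630.3 -273.3] mean [ 629.1 -272.3   29.6] size [34.4 61.1] yaw 160.5 hue [ 19.  81. 183.]
8 px [449. 213.] c [ 622.5 -384.6] mean [ 621.6 -383.7   29.4] size [59.5 35.4] yaw 39.0 hue [ 31. 122. 197.]
9 px [427. 248.] c [ 534.9 -327.4] mean [ 534.1 -326.4   29.6] size [34.1 60.9] yaw 118.9 hue [ 64.  102.  160.5]
t [ 104.3    8.9 -138.2] w [-0.001  0.098  0.009] rows>= 4.2
```

Call:
carry_out:
  series:
    - {"tx": 104, "ty": 9, "tz": -138, "wx": 0, "wy": 0.091, "wz": 0.009, "grip": 75}
    - {"tx": 104, "ty": 9, "tz": -138, "wx": 0, "wy": 0.091, "wz": 0.009, "grip": 75}
    - {"tx": 104, "ty": 9, "tz": -138, "wx": 0, "wy": 0.091, "wz": 0.009, "grip": 75}
    - {"tx": 104, "ty": 9, "tz": -138, "wx": 0, "wy": 0.091, "wz": 0.009, "grip": 75}
    - {"tx": 104, "ty": 9, "tz": -138, "wx": 0, "wy": 0.091, "wz": 0.009, "grip": 75}
    - {"tx": 104, "ty": 9, "tz": -138, "wx": 0, "wy": 0.091, "wz": 0.009, "grip": 75}
    - {"tx": 104, "ty": 9, "tz": -138, "wx": 0, "wy": 0.091, "wz": 0.009, "grip": 75}
    - {"tx": 104, "ty": 9, "tz": -138, "wx": 0, "wy": 0.091, "wz": 0.009, "grip": 75}

```text
clock: 22.0
eef_pos: [0.6283, -0.2711, 0.1388]
orientation: [-1.569, 0.003, -0.344]
ft_force: [-0.1, -0.4, 0.5]
gripper_width: 0.0599
```

Run:
```python
from grips import *
log();snap('side',10);delta([.6295,-.2728,.005],Rdown(-.345))
```

```text
t 22.0 q [-4.080e-01  6.630e-01  4.220e-01  1.332e+00  1.000e-03 -6.400e-02] p [ 0.6283 -0.2711  0.1388] rpy [-1.569  0.003 -0.344] F [-0.1 -0.4  0.5] w 0.0599
t [  1.8 134.4  -1.8] w [-0.001  0.001 -0.002] rows>= 3.2
```

View pics/side10.png

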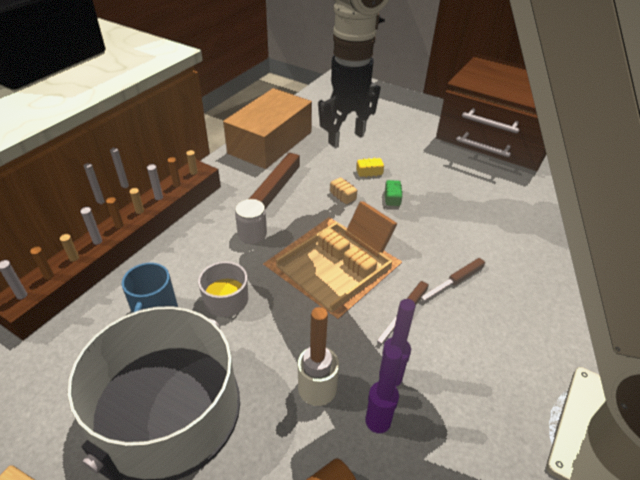

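Two grips lie side by side in the tray at (332,243) and (358,262). The third is still at (343,190).

Call:
carry_out:
  series:
    - {"tx": 2, "ty": 35, "tz": -2, "wx": 0, "wy": 0, "wz": 0, "grip": 75}
    - {"tx": 2, "ty": 70, "tz": -2, "wx": 0, "wy": 0, "wz": 0, "grip": 75}
    - {"tx": 2, "ty": 100, "tz": -2, "wx": 0, "wy": 0, "wz": 0, "grip": 75}
    - {"tx": 2, "ty": 122, "tz": -2, "wx": 0, "wy": 0, "wz": 0, "grip": 75}
    - {"tx": 2, "ty": 132, "tz": -2, "wx": 0, "wy": 0, "wz": 0, "grip": 75}
    - {"tx": 2, "ty": 134, "tz": -2, "wx": 0, "wy": 0, "wz": 0, "grip": 75}
    - {"tx": 2, "ty": 134, "tz": -2, "wx": 0, "wy": 0, "wz": 0, "grip": 255}
    - {"tx": 2, "ty": 134, "tz": -2, "wx": 0, "wy": 0, "wz": 0, "grip": 255}
    - {"tx": 2, "ty": 134, "tz": -2, "wx": 0, "wy": 0, "wz": 0, "grip": 255}
    - {"tx": 2, "ty": 134, "tz": -2, "wx": 0, "wy": 0, "wz": 0, "grip": 255}
    - {"tx": 2, "ty": 134, "tz": -2, "wx": 0, "wy": 0, "wz": 0, "grip": 255}
  grip_force: 40

```text
clock: 22.97
eef_pos: [0.6314, -0.2737, 0.0081]
orientation: [-1.569, -0.003, -0.344]
ft_force: [-0.4, 0.4, 6.5]
gripper_width: 0.0333
```

Call:
carry_out:
  series:
    - {"tx": 0, "ty": -30, "tz": 0, "wx": 0, "wy": 0, "wz": 0, "grip": 255}
    - {"tx": 0, "ty": -65, "tz": 0, "wx": 0, "wy": 0, "wz": 0, "grip": 255}
    - {"tx": 0, "ty": -100, "tz": 0, "wx": 0, "wy": 0, "wz": 0, "grip": 255}
    - {"tx": 0, "ty": -120, "tz": 0, "wx": 0, "wy": 0, "wz": 0, "grip": 255}
    - {"tx": 0, "ty": -125, "tz": 0, "wx": 0, "wy": 0, "wz": 0, "grip": 255}

```text
clock: 23.38
eef_pos: [0.6338, -0.2751, 0.1396]
orientation: [-1.57, -0.013, -0.344]
ft_force: [1.8, -0.3, 0.1]
gripper_width: 0.0332
```

Run:
```python
from h import *
log();delta([.5434,-.0351,.132],Rdown(-.255))
```

```text
t 23.38 q [-0.41   0.663  0.423  1.319  0.002 -0.066] p [ 0.6338 -0.2751  0.1396] rpy [-1.57  -0.013 -0.344] F [ 1.8 -0.3  0.1] w 0.0332
t [-166.1    5.6  195.5] w [-0.    -0.089  0.013] rows>= 6.2
```

Call:
carry_out:
  series:
    - {"tx": -166, "ty": 5, "tz": 195.5, "wx": 0, "wy": -0.089, "wz": 0.013, "grip": 255}
    - {"tx": -166, "ty": 5, "tz": 195.5, "wx": 0, "wy": -0.089, "wz": 0.013, "grip": 255}
    - {"tx": -166, "ty": 5, "tz": 195.5, "wx": 0, "wy": -0.089, "wz": 0.013, "grip": 255}
    - {"tx": -166, "ty": 5, "tz": 195.5, "wx": 0, "wy": -0.089, "wz": 0.013, "grip": 255}
    - {"tx": -166, "ty": 5, "tz": 195.5, "wx": 0, "wy": -0.089, "wz": 0.013, "grip": 255}
    - {"tx": -166, "ty": 5, "tz": 195.5, "wx": 0, "wy": -0.089, "wz": 0.013, "grip": 255}
    - {"tx": -166, "ty": 5, "tz": 195.5, "wx": 0, "wy": -0.089, "wz": 0.013, "grip": 255}
    - {"tx": -166, "ty": 5, "tz": 195.5, "wx": 0, "wy": -0.089, "wz": 0.013, "grip": 255}
    - {"tx": -166, "ty": 5, "tz": 195.5, "wx": 0, "wy": -0.089, "wz": 0.013, "grip": 255}
    - {"tx": -166, "ty": 5, "tz": 195.5, "wx": 0, "wy": -0.089, "wz": 0.013, "grip": 255}

```text
clock: 24.22
eef_pos: [0.5439, -0.0363, 0.1323]
orientation: [-1.571, -0.0, -0.256]
ft_force: [0.4, -0.0, 0.1]
gripper_width: 0.0334
```

Run:
```python
from h import *
log();delta([.5434,-.0351,.017],Rdown(-.255))
```

```text
t 24.22 q [-0.066  0.39  -0.05   1.13  -0.     0.19 ] p [ 0.5439 -0.0363  0.1323] rpy [-1.571 -0.    -0.256] F [ 0.4 -0.   0.1] w 0.0334
t [ -0.8 115.3   1. ] w [ 0.    -0.001  0.   ] rows>= 2.8
```

Call:
carry_out:
  series:
    - {"tx": -1, "ty": 35, "tz": 1, "wx": 0, "wy": 0, "wz": 0, "grip": 255}
    - {"tx": -1, "ty": 68, "tz": 1, "wx": 0, "wy": 0, "wz": 0, "grip": 255}
    - {"tx": -1, "ty": 93, "tz": 1, "wx": 0, "wy": 0, "wz": 0, "grip": 255}
    - {"tx": -1, "ty": 107, "tz": 1, "wx": 0, "wy": 0, "wz": 0, "grip": 255}
    - {"tx": -1, "ty": 114, "tz": 1, "wx": 0, "wy": 0, "wz": 0, "grip": 255}
    - {"tx": -1, "ty": 115, "tz": 1, "wx": 0, "wy": 0, "wz": 0, "grip": 255}
    - {"tx": -1, "ty": 115, "tz": 1, "wx": 0, "wy": 0, "wz": 0, "grip": 255}
    - {"tx": -1, "ty": 115, "tz": 1, "wx": 0, "wy": 0, "wz": 0, "grip": 255}

```text
clock: 24.88
eef_pos: [0.5442, -0.0362, 0.0177]
orientation: [-1.571, -0.002, -0.258]
ft_force: [-0.1, -0.3, -0.6]
gripper_width: 0.0329
```

Call:
carry_out:
  series:
    - {"tx": 0, "ty": 0, "tz": 0, "wx": 0, "wy": 0, "wz": 0, "grip": 105}
    - {"tx": 0, "ty": 0, "tz": 0, "wx": 0, "wy": 0, "wz": 0, "grip": 105}
    - {"tx": 0, "ty": 0, "tz": 0, "wx": 0, "wy": 0, "wz": 0, "grip": 105}
    - {"tx": 0, "ty": -20, "tz": 0, "wx": 0, "wy": 0, "wz": 0, "grip": 105}
    - {"tx": 0, "ty": -50, "tz": 0, "wx": 0, "wy": 0, "wz": 0, "grip": 105}
    - {"tx": 0, "ty": -85, "tz": 0, "wx": 0, "wy": 0, "wz": 0, "grip": 105}
    - {"tx": 0, "ty": -120, "tz": 0, "wx": 0, "wy": 0, "wz": 0, "grip": 75}
    - {"tx": 0, "ty": -160, "tz": 0, "wx": 0, "wy": 0, "wz": 0, "grip": 75}
    - {"tx": 0, "ty": -200, "tz": 0, "wx": 0, "wy": 0, "wz": 0, "grip": 75}
    - {"tx": 0, "ty": -230, "tz": 0, "wx": 0, "wy": 0, "wz": 0, "grip": 75}
    - {"tx": 0, "ty": -240, "tz": 0, "wx": 0, "wy": 0, "wz": 0, "grip": 75}

```text
clock: 25.8
eef_pos: [0.5462, -0.0361, 0.2642]
orientation: [-1.569, -0.012, -0.257]
ft_force: [0.4, 0.3, 0.1]
gripper_width: 0.06
```

Run:
```python
from h import *
log();p,d=snap('top',11);ps,ds=snap('side',11)
```

```text
t 25.8 q [-0.066  0.316  0.191  1.435 -0.     0.192] p [ 0.5462 -0.0361  0.2642] rpy [-1.569 -0.012 -0.257] F [0.4 0.3 0.1] w 0.06
```

View pics/side11.png

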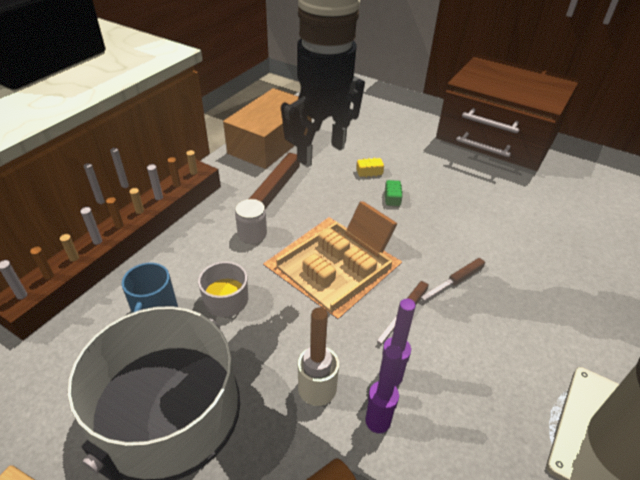

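View pics/top11.png

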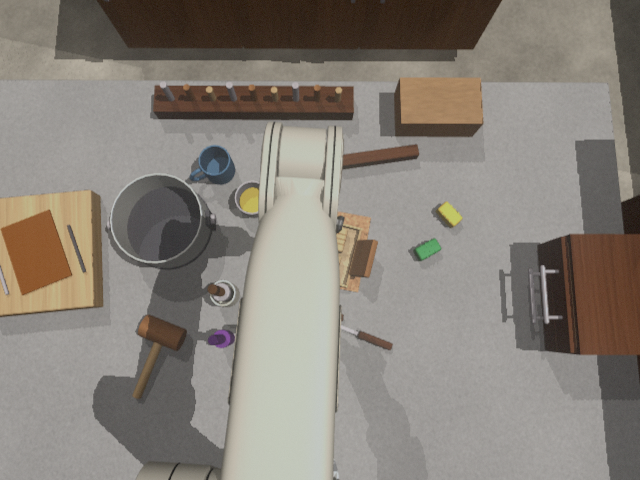

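All three grips are in the tray at (332,243), (358,262) and (319,268). Only the green and yellow decoys are left on the bench. Next is the tray handle.

```bash
cat >> h.py <<'E'
TY=np.radians(75.4); TC=np.array([.5333,-.0738,.003])
M=Ro.from_matrix(np.array([[0,.5,.8660254],[-1,0,0],[0,-.8660254,.5]]))  # tool axes (columns) in tray frame
def tool_for_tray(pos,yaw,tip=0,deep=.0):
    """TCP pose for tray origin pos, yaw, tipped about tray y by tip"""
    R=Ro.from_euler('z',yaw)*Ro.from_euler('y',tip)
    RT=R*M; f=RT.apply([0,1,0])
    return np.asarray(pos)+R.apply([-.1045,0,.054])+(.019+deep)*f, RT
E
python3 - <<'E'
from h import *
print(M.as_matrix())
log()
P,R=tool_for_tray(TC,TY,0,.004);print(P)
f=R.apply([0,1,0])
delta(P-.1*f,R)
E
```

```text
[[ 0.         0.5        0.8660254]
 [-1.         0.         0.       ]
 [ 0.        -0.8660254  0.5      ]]
t 25.9 q [-0.066  0.318  0.186  1.431 -0.     0.192] p [ 0.5454 -0.0361  0.2607] rpy [-1.57  -0.008 -0.258] F [-0.3 -0.3 -0.4] w 0.0606
[ 0.50985755 -0.16379695  0.03708142]
t [  -2.8  136.8 -182.7] w [ 0.522 -0.001  0.009] rows>= 5.5
```

Call:
carry_out:
  series:
    - {"tx": -3, "ty": 30, "tz": -183, "wx": 0.522, "wy": 0, "wz": 0.009, "grip": 90}
    - {"tx": -3, "ty": 30, "tz": -183, "wx": 0.522, "wy": 0, "wz": 0.009, "grip": 90}
    - {"tx": -3, "ty": 60, "tz": -183, "wx": 0.522, "wy": 0, "wz": 0.009, "grip": 90}
    - {"tx": -3, "ty": 90, "tz": -183, "wx": 0.522, "wy": 0, "wz": 0.009, "grip": 90}
    - {"tx": -3, "ty": 137, "tz": -183, "wx": 0.522, "wy": 0, "wz": 0.009, "grip": 90}
    - {"tx": -3, "ty": 137, "tz": -183, "wx": 0.522, "wy": 0, "wz": 0.009, "grip": 90}
    - {"tx": -3, "ty": 137, "tz": -183, "wx": 0.522, "wy": 0, "wz": 0.009, "grip": 90}
    - {"tx": -3, "ty": 137, "tz": -183, "wx": 0.522, "wy": 0, "wz": 0.009, "grip": 90}
    - {"tx": -3, "ty": 137, "tz": -183, "wx": 0.522, "wy": 0, "wz": 0.009, "grip": 90}
    - {"tx": -3, "ty": 137, "tz": -183, "wx": 0.522, "wy": 0, "wz": 0.009, "grip": 90}

```text
clock: 26.73
eef_pos: [0.4982, -0.2117, 0.1253]
orientation: [-1.048, -0.002, -0.253]
ft_force: [0.3, -0.2, 0.9]
gripper_width: 0.0554
```

Run:
```python
from h import *
log();snap('side',12);p,d=snap('top',12)
P,R=tool_for_tray(TC,TY,0,.004);print(P)
delta(P,R)
```

```text
t 26.73 q [-0.662  0.544  0.058  1.308  0.477 -0.463] p [ 0.4982 -0.2117  0.1253] rpy [-1.048 -0.002 -0.253] F [ 0.3 -0.2  0.9] w 0.0554
[ 0.50985755 -0.16379695  0.03708142]
t [ -1.3 101.5  -1.5] w [0.002 0.004 0.002] rows>= 2.4
```

View pics/side12.png

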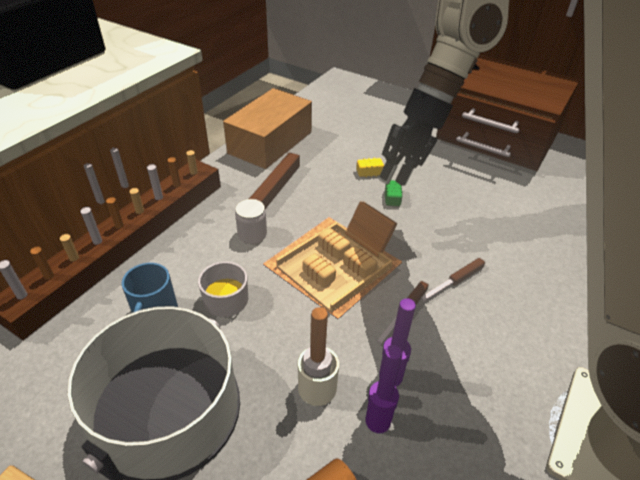

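View pics/top12.png

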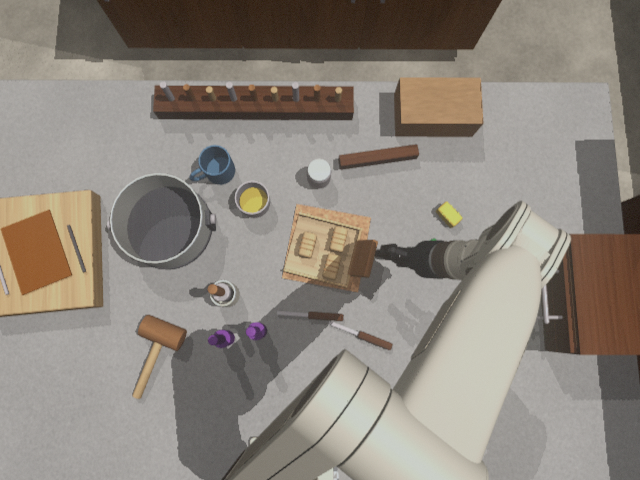

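The tool leans 30° and lines up with the handle board at (365,258) in the top view. I go down and pinch it.

Call:
carry_out:
  series:
    - {"tx": -1, "ty": 30, "tz": -1.5, "wx": 0, "wy": 0.004, "wz": 0, "grip": 90}
    - {"tx": -1, "ty": 55, "tz": -1.5, "wx": 0, "wy": 0.004, "wz": 0, "grip": 90}
    - {"tx": -1, "ty": 78, "tz": -1.5, "wx": 0, "wy": 0.004, "wz": 0, "grip": 90}
    - {"tx": -1, "ty": 93, "tz": -1.5, "wx": 0, "wy": 0.004, "wz": 0, "grip": 90}
    - {"tx": -1, "ty": 100, "tz": -1.5, "wx": 0, "wy": 0.004, "wz": 0, "grip": 90}
    - {"tx": -1, "ty": 101.5, "tz": -1.5, "wx": 0, "wy": 0.004, "wz": 0, "grip": 90}
    - {"tx": -1, "ty": 101.5, "tz": -1.5, "wx": 0, "wy": 0.004, "wz": 0, "grip": 90}

```text
clock: 27.42
eef_pos: [0.511, -0.1637, 0.0382]
orientation: [-1.05, -0.004, -0.255]
ft_force: [0.0, -1.6, 0.2]
gripper_width: 0.0554
```

Call:
carry_out:
  series:
    - {"tx": 0, "ty": 0, "tz": 0, "wx": 0, "wy": 0, "wz": 0, "grip": 255}
    - {"tx": 0, "ty": 0, "tz": 0, "wx": 0, "wy": 0, "wz": 0, "grip": 255}
    - {"tx": 0, "ty": 0, "tz": 0, "wx": 0, "wy": 0, "wz": 0, "grip": 255}
    - {"tx": 0, "ty": 0, "tz": 0, "wx": 0, "wy": 0, "wz": 0, "grip": 255}
    - {"tx": 0, "ty": 0, "tz": 0, "wx": 0, "wy": 0, "wz": 0, "grip": 255}
    - {"tx": 0, "ty": 0, "tz": 0, "wx": 0, "wy": 0, "wz": 0, "grip": 255}
    - {"tx": 0, "ty": 0, "tz": 0, "wx": 0, "wy": 0, "wz": 0, "grip": 255}
  grip_force: 100

```text
clock: 28.0
eef_pos: [0.5116, -0.1646, 0.0391]
orientation: [-1.05, -0.006, -0.256]
ft_force: [-1.4, -4.0, 5.7]
gripper_width: 0.0148
```

Run:
```python
from h import *
log()
P,R=tool_for_tray(TC,TY,0,.004);delta(P,R)
```

```text
t 28.0 q [-0.582  0.599 -0.101  1.047  0.492 -0.371] p [ 0.5116 -0.1646  0.0391] rpy [-1.05  -0.006 -0.256] F [-1.4 -4.   5.7] w 0.0148
t [-1.9  1.9 -0.7] w [0.003 0.002 0.005] rows>= 0.1
```

```bash
cat > kin.py <<'E'
from h import *
from scipy.optimize import least_squares
def fk(q,p):
    L1,L2,c,k,z0,a,b,s=p[:7].tolist()+[-1] if len(p)==7 else p
    q1,q2,q3,q4,q5,q6=q; ph=q2-q3+q4
    r=L1*np.sin(q2)+L2*np.cos(q2-q3)+k*np.sin(q2-q3)+c; z=z0+L1*np.cos(q2)-L2*np.sin(q2-q3)+k*np.cos(q2-q3)
    er=np.array([np.cos(q1),np.sin(q1),0]);ez=np.array([0,0,1.]);el=np.array([-np.sin(q1),np.cos(q1),0])
    d=np.cos(ph)*er-np.sin(ph)*ez
    f=np.cos(q5)*d+SG*np.sin(q5)*el
    return r*er+z*ez+a*d+b*f,f
SG=1
def data():
    L=[eval(s) for s in open('log.jsonl')]
    return L
def fit():
    global SG
    L=data();best=None
    for sg in(1,-1):
        SG=sg
        def res(p):
            e=[]
            for q,P,o in L:
                x,f=fk(q,p); e+=list((x-np.array(P))*1000); e+=list((f-Ro.from_euler('xyz',o).apply([0,1,0]))*300)
            return e
        s=least_squares(res,[.49,.38,.01,0,.18,.1,.24],loss='soft_l1')
        if best is None or s.cost<best[0]: best=(s.cost,sg,s.x,np.array(s.fun).reshape(-1,6))
    SG=best[1];return best
if __name__=='__main__':
    b=fit();print(b[0],b[1],b[2].round(4));print(np.abs(b[3]).max(0),b[3][-3:].round(1))
E
python3 kin.py
```

```text
0.0 1 [0.4933 0.3914 0.     0.008  0.2408 0.1015 0.3035]
[3.33066907e-13 1.66533454e-13 2.22044605e-13 1.72258041e-13
 2.84668122e-13 9.99200722e-14] [[ 0.  0. -0. -0. -0.  0.]
 [ 0.  0. -0. -0. -0.  0.]
 [ 0. -0.  0. -0.  0. -0.]]
```

Call:
carry_out:
  series:
    - {"tx": 0, "ty": -6, "tz": 3.5, "wx": 0, "wy": 0, "wz": 0, "grip": 255}
    - {"tx": 0, "ty": -15, "tz": 9, "wx": 0, "wy": 0, "wz": 0, "grip": 255}
    - {"tx": 0, "ty": -28, "tz": 16, "wx": 0, "wy": 0, "wz": 0, "grip": 255}
    - {"tx": 0, "ty": -41, "tz": 24, "wx": 0, "wy": 0, "wz": 0, "grip": 255}
    - {"tx": 0, "ty": -54, "tz": 31, "wx": 0, "wy": 0, "wz": 0, "grip": 255}
    - {"tx": 0, "ty": -65, "tz": 37.5, "wx": 0, "wy": 0, "wz": 0, "grip": 255}
    - {"tx": 0, "ty": -72, "tz": 41.5, "wx": 0, "wy": 0, "wz": 0, "grip": 255}
    - {"tx": 0, "ty": -75, "tz": 43, "wx": 0, "wy": 0, "wz": 0, "grip": 255}
    - {"tx": 0, "ty": -75, "tz": 43, "wx": 0, "wy": 0, "wz": 0, "grip": 255}
    - {"tx": 0, "ty": -75, "tz": 43, "wx": 0, "wy": 0, "wz": 0, "grip": 255}

```text
clock: 28.83
eef_pos: [0.5107, -0.1643, 0.125]
orientation: [-1.051, -0.005, -0.256]
ft_force: [-0.2, 0.8, -3.6]
gripper_width: 0.0149
```

Run:
```python
from h import *
log();snap('side',13);snap('top',13)
```

```text
t 28.83 q [-0.582  0.501 -0.011  1.235  0.492 -0.372] p [ 0.5107 -0.1643  0.125 ] rpy [-1.051 -0.005 -0.256] F [-0.2  0.8 -3.6] w 0.0149
```

View pics/side13.png

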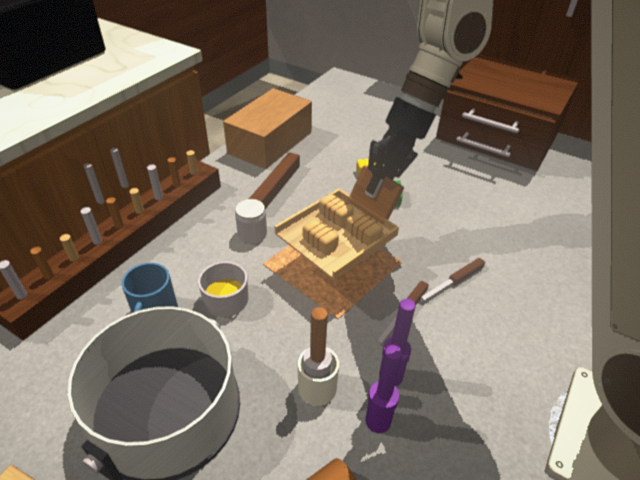

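```bash
cat > plan.py <<'E'
from kin import *
from plant import bot
b=fit();PP=b[2]
LO=np.array([-2.72,-1.05,-1.09,-1.99,-1.42,-3.14]);HI=np.array([2.72,1.87,1.28,2.15,1.44,3.14])
# tool x axis model: find full rotation: use R=[..] with q6: tool x = cos(q6+c)*u+sin*v about f ; calibrate const from data
def basis(q):
    _,f=fk(q,PP); q1=q[0];ph=q[1]-q[2]+q[3];q5=q[4]
    er=np.array([np.cos(q1),np.sin(q1),0]);el=np.array([-np.sin(q1),np.cos(q1),0]);ez=np.array([0,0,1.])
    d=np.cos(ph)*er-np.sin(ph)*ez; u=np.sin(ph)*er+np.cos(ph)*ez # in-plane perp
    return f,u,np.cross(f,u)
def cal():
    out=[]
    for q,P,o in data():
        f,u,v=basis(q);x=Ro.from_euler('xyz',o).apply([1,0,0]);out.append((np.arctan2(x@v,x@u),q[5]))
    return np.array(out)
def R_of(q):
    f,u,v=basis(q);a=SQ*q[5]+C6;x=np.cos(a)*u+np.sin(a)*v
    return np.column_stack([x,f,np.cross(x,f)])
A=cal();SQ=1
e1=np.angle(np.exp(1j*(A[:,0]-A[:,1])));e2=np.angle(np.exp(1j*(A[:,0]+A[:,1])))
if e1.std()<e2.std(): SQ,C6=1,np.median(e1)
else: SQ,C6=-1,np.median(e2)
def ik(P,R,q0):
    Rm=R.as_matrix()
    def res(q):
        x,_=fk(q,PP);return np.r_[(x-P)*10,(R_of(q)-Rm).ravel()]
    s=least_squares(res,np.clip(q0,LO+1e-3,HI-1e-3),bounds=(LO,HI));return s.x,np.abs(s.fun).max()
# tray relative to TCP, from grasp moment
G_P=np.array([.5116,-.1646,.0391]);G_R=Ro.from_euler('xyz',[-1.05,-.006,-.256])
RT0=Ro.from_euler('z',TY)
relP=RT0.inv().apply(G_P-TC);relR=RT0.inv()*G_R
def tcp_for(pos,yaw,tip):
    R=Ro.from_euler('z',yaw)*Ro.from_euler('y',tip)
    return np.asarray(pos)+R.apply(relP),R*relR
DR=np.array([.5928,.3103])
def tcp_lip(lip,yaw,tip):
    R=Ro.from_euler('z',yaw)*Ro.from_euler('y',tip)
    return tcp_for(np.asarray(lip)-R.apply([.08,0,.005]),yaw,tip)
E
python3 - <<'E'
from plan import *
print(SQ,C6,e1.std(),e2.std())
q0=bot.get_obs()['qpos']
for yd in(60,75,85,95,105):
  for tip in (0,30,50,58,65):
    y=np.radians(yd);h=np.array([np.cos(y),np.sin(y)])
    P,R=tcp_lip([*(DR-.045*h),.14],y,np.radians(tip));q,e=ik(P,R,q0)
    print(yd,tip,'P',P.round(3),'q',q.round(2),'err',round(e,4))
E
```

```text
1 2.0816681711721685e-17 2.287204081288862e-16 1.4034496896148012
60 0 P [0.485 0.12  0.171] q [-0.02  0.09 -0.47  0.74  0.45  0.56] err 0.0
60 30 P [0.505 0.154 0.254] q [ 0.3   0.29  0.12  1.41 -0.01  0.82] err 0.0
60 50 P [0.528 0.195 0.293] q [ 0.46  0.62  0.68  1.92 -0.2   1.01] err 0.0
60 58 P [0.539 0.214 0.303] q [ 0.51  0.78  0.95  2.15 -0.25  1.08] err 0.0161
60 65 P [0.549 0.231 0.31 ] q [ 0.55  0.79  0.97  2.15 -0.31  1.11] err 0.1264
75 0 P [0.538 0.099 0.171] q [-0.09  0.29 -0.2   0.97  0.51  0.19] err 0.0
75 30 P [0.548 0.136 0.254] q [ 0.25  0.36  0.23  1.43 -0.01  0.51] err 0.0
75 50 P [0.56  0.182 0.293] q [ 0.45  0.61  0.67  1.86 -0.27  0.74] err 0.0
75 58 P [0.566 0.203 0.303] q [ 0.52  0.77  0.92  2.09 -0.35  0.84] err 0.0
75 65 P [0.571 0.223 0.31 ] q [ 0.57  0.82  1.    2.15 -0.42  0.9 ] err 0.0678
85 0 P [0.576 0.093 0.171] q [-0.1   0.43  0.    1.15  0.52 -0.02] err 0.0
85 30 P [0.579 0.131 0.254] q [ 0.23  0.42  0.32  1.46 -0.    0.31] err 0.0
85 50 P [0.583 0.178 0.293] q [ 0.45  0.61  0.67  1.81 -0.3   0.56] err 0.0
85 58 P [0.585 0.2   0.303] q [ 0.52  0.
[... 177 characters left out ...]
.2 ] err 0.0
95 30 P [0.61  0.132 0.254] q [ 0.21  0.49  0.42  1.5  -0.    0.12] err 0.0
95 50 P [0.606 0.178 0.293] q [ 0.44  0.61  0.67  1.75 -0.33  0.37] err 0.0
95 58 P [0.604 0.2   0.303] q [ 0.53  0.7   0.81  1.9  -0.44  0.49] err 0.0
95 65 P [0.603 0.221 0.31 ] q [ 0.59  0.8   0.96  2.05 -0.53  0.59] err 0.0
105 0 P [0.651 0.1   0.171] q [-0.07  0.72  0.5   1.53  0.49 -0.37] err 0.0
105 30 P [0.641 0.137 0.254] q [ 0.21  0.56  0.54  1.54 -0.   -0.05] err 0.0
105 50 P [0.629 0.183 0.293] q [ 0.44  0.6   0.66  1.69 -0.35  0.19] err 0.0
105 58 P [0.623 0.204 0.303] q [ 0.53  0.66  0.74  1.79 -0.47  0.3 ] err 0.0
105 65 P [0.618 0.224 0.31 ] q [ 0.6   0.72  0.82  1.89 -0.58  0.4 ] err 0.0
```

All three grips rode up with the tray, at (335,208), (365,225) and (320,237). The tray origin is about 89 mm high. I raise it further and move towards the drum.

Run:
```python
from plan import *
y=np.radians(95);h=np.array([np.cos(y),np.sin(y)])
def lev(): 
    R=Ro.from_euler('xyz',bot.get_obs()['orientation'])*relR.inv(); print('tray z axis',R.apply([0,0,1]).round(3))
lev()
P,R=tcp_for([.5333,-.0738,.205],TY,0);delta(P,R);print(P)
P2,R2=tcp_lip([*(DR-.05*h),.205],y,0);delta(P2,R2);print(P2)
p,d=load('top',13);W=cloud('top',d)
# check levelness of tray from cloud: floor points via plane fit (front part)
B=W[195:310,270:360].reshape(-1,3);B=B[(B[:,2]>.085)&(B[:,2]<.115)]
print(len(B),np.percentile(B[:,2],[5,25,50,75,95]).round(4))
```

```text
tray z axis [ 0.002 -0.001  1.   ]
t [   1.6 -101.1   57.8] w [ 0.    -0.001 -0.002] rows>= 2.8
[ 0.5116 -0.1646  0.2411]
t [ 36.8  37.8 289.8] w [ 0.002 -0.298  0.168] rows>= 7.1
[0.6141466  0.08797657 0.2361    ]
3342 [0.0897 0.0919 0.0937 0.0962 0.1093]
```

Call:
carry_out:
  series:
    - {"tx": 0, "ty": -8, "tz": 4.5, "wx": 0, "wy": 0, "wz": 0, "grip": 255}
    - {"tx": 0, "ty": -22, "tz": 12.5, "wx": 0, "wy": 0, "wz": 0, "grip": 255}
    - {"tx": 0.5, "ty": -40, "tz": 23, "wx": 0, "wy": 0, "wz": 0, "grip": 255}
    - {"tx": 1, "ty": -58, "tz": 33, "wx": 0, "wy": 0, "wz": 0, "grip": 255}
    - {"tx": 1, "ty": -76, "tz": 43.5, "wx": 0, "wy": 0, "wz": 0, "grip": 255}
    - {"tx": 1.5, "ty": -90, "tz": 51.5, "wx": 0, "wy": 0, "wz": 0, "grip": 255}
    - {"tx": 1.5, "ty": -98, "tz": 56, "wx": 0, "wy": 0, "wz": 0, "grip": 255}
    - {"tx": 1.5, "ty": -101, "tz": 58, "wx": 0, "wy": 0, "wz": 0, "grip": 255}
    - {"tx": 1.5, "ty": -101, "tz": 58, "wx": 0, "wy": 0, "wz": 0, "grip": 255}

```text
clock: 29.68
eef_pos: [0.5117, -0.1645, 0.2415]
orientation: [-1.051, -0.004, -0.256]
ft_force: [-0.0, 1.0, -3.7]
gripper_width: 0.0147
```

Run:
```python
from plan import *
log()
y=np.radians(95);h=np.array([np.cos(y),np.sin(y)])
P2,R2=tcp_lip([*(DR-.05*h),.205],y,0);delta(P2,R2);print(P2)
```

```text
t 29.68 q [-0.581  0.42   0.177  1.505  0.492 -0.371] p [ 0.5117 -0.1645  0.2415] rpy [-1.051 -0.004 -0.256] F [-0.   1.  -3.7] w 0.0147
t [ 35.2 139.1 231.6] w [ 0.002 -0.297  0.169] rows>= 6.5
[0.6141466  0.08797657 0.2361    ]
```

Call:
carry_out:
  series:
    - {"tx": 1.4, "ty": 5.6, "tz": 9.3, "wx": 0, "wy": -0.012, "wz": 0.007, "grip": 255}
    - {"tx": 4.2, "ty": 16.7, "tz": 27.8, "wx": 0, "wy": -0.036, "wz": 0.02, "grip": 255}
    - {"tx": 7.7, "ty": 30.6, "tz": 51, "wx": 0, "wy": -0.065, "wz": 0.037, "grip": 255}
    - {"tx": 11.6, "ty": 45.9, "tz": 76.4, "wx": 0.001, "wy": -0.098, "wz": 0.056, "grip": 255}
    - {"tx": 15.5, "ty": 61.2, "tz": 101.9, "wx": 0.001, "wy": -0.131, "wz": 0.074, "grip": 255}
    - {"tx": 19.4, "ty": 76.5, "tz": 127.4, "wx": 0.001, "wy": -0.163, "wz": 0.093, "grip": 255}
    - {"tx": 23.2, "ty": 91.8, "tz": 152.9, "wx": 0.001, "wy": -0.196, "wz": 0.112, "grip": 255}
    - {"tx": 27.1, "ty": 107.1, "tz": 178.3, "wx": 0.002, "wy": -0.229, "wz": 0.13, "grip": 255}
    - {"tx": 30.3, "ty": 119.6, "tz": 199.2, "wx": 0.002, "wy": -0.255, "wz": 0.145, "grip": 255}
    - {"tx": 32.7, "ty": 129.4, "tz": 215.4, "wx": 0.002, "wy": -0.276, "wz": 0.157, "grip": 255}
    - {"tx": 34.5, "ty": 136.3, "tz": 227, "wx": 0.002, "wy": -0.291, "wz": 0.166, "grip": 255}
    - {"tx": 35.2, "ty": 139.1, "tz": 231.6, "wx": 0.002, "wy": -0.297, "wz": 0.169, "grip": 255}

```text
clock: 30.68
eef_pos: [0.6138, 0.0906, 0.2343]
orientation: [-1.049, -0.003, 0.09]
ft_force: [-0.6, 0.2, -4.3]
gripper_width: 0.0146
```

Call:
carry_out:
  series:
    - {"tx": 0, "ty": 0, "tz": 0, "wx": 0, "wy": 0, "wz": 0, "grip": 255}
    - {"tx": 0, "ty": 0, "tz": 0, "wx": 0, "wy": 0, "wz": 0, "grip": 255}

```text
clock: 30.85
eef_pos: [0.6131, 0.0907, 0.2332]
orientation: [-1.049, -0.0, 0.09]
ft_force: [0.2, -0.1, -4.0]
gripper_width: 0.0149
```

Run:
```python
from plan import *
log();snap('side',14)
y=np.radians(95);h=np.array([np.cos(y),np.sin(y)])
o=bot.get_obs()
R=Ro.from_euler('xyz',o['orientation'])*relR.inv();org=o['eef_pos']-R.apply(relP);lip=org+R.apply([.08,0,.005]);print('org',org,'lip',lip,'z',R.apply([0,0,1]).round(3))
for lz,tip in [(.19,5),(.175,12),(.165,19),(.155,26),(.15,33),(.147,38),(.145,42),(.145,46),(.145,50),(.145,54),(.145,58),(.145,60)]:
    P,RR=tcp_lip([*(DR-.05*h),lz],y,np.radians(tip));print(tip);delta(P,RR,o)
```

```text
t 30.85 q [-0.095  0.542  0.351  1.486  0.512 -0.213] p [0.6131 0.0907 0.2332] rpy [-1.049 -0.     0.09 ] F [ 0.2 -0.1 -4. ] w 0.0149
org [0.60274676 0.18279057 0.19748472] lip [0.59556955 0.26246542 0.20252514] z [ 0.005 -0.     1.   ]
5
t [ 0.7 -1.6  2.4] w [-0.088 -0.    -0.006] rows>= 0.7
12
t [ 0.8 -2.8 11. ] w [-0.21  -0.001 -0.006] rows>= 1.7
19
t [ 0.8 -6.3 23.8] w [-0.332 -0.001 -0.005] rows>= 2.7
26
t [ 0.8 -7.6 37.9] w [-0.454 -0.001 -0.005] rows>= 3.6
33
t [  0.8 -10.7  55.5] w [-0.576 -0.002 -0.005] rows>= 4.6
38
t [  0.9 -12.   68.9] w [-0.664 -0.002 -0.005] rows>= 5.3
42
t [  0.9 -12.4  80. ] w [-0.734 -0.002 -0.004] rows>= 5.9
46
t [  0.9 -13.6  92.2] w [-0.803 -0.002 -0.004] rows>= 6.4
50
t [  0.9 -14.1 104.5] w [-0.873 -0.003 -0.004] rows>= 7.0
54
t [  1.  -13.6 116.8] w [-0.943 -0.003 -0.004] rows>= 7.5
58
t [  1.  -12.3 129. ] w [-1.013 -0.003 -0.004] rows>= 8.1
60
t [  1.  -11.4 135.1] w [-1.048 -0.003 -0.003] rows>= 8.4
```

View pics/side14.png

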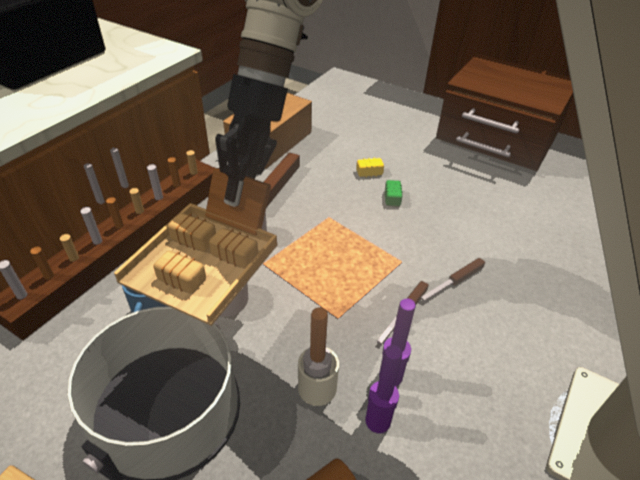

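Call:
carry_out:
  series:
    - {"tx": 0.7, "ty": -1.6, "tz": 2.4, "wx": -0.05, "wy": 0, "wz": -0.006, "grip": 255}
    - {"tx": 0.8, "ty": -2, "tz": 6, "wx": -0.14, "wy": 0, "wz": -0.006, "grip": 255}
    - {"tx": 0.8, "ty": -3, "tz": 13, "wx": -0.23, "wy": 0, "wz": -0.006, "grip": 255}
    - {"tx": 0.8, "ty": -6.3, "tz": 23.8, "wx": -0.332, "wy": 0, "wz": -0.005, "grip": 255}
    - {"tx": 0.8, "ty": -7.6, "tz": 37.9, "wx": -0.454, "wy": 0, "wz": -0.005, "grip": 255}
    - {"tx": 0.8, "ty": -9, "tz": 46, "wx": -0.51, "wy": 0, "wz": -0.005, "grip": 255}
    - {"tx": 0.8, "ty": -10, "tz": 50, "wx": -0.54, "wy": 0, "wz": -0.005, "grip": 255}
    - {"tx": 0.8, "ty": -10, "tz": 50, "wx": -0.54, "wy": 0, "wz": -0.005, "grip": 255}
    - {"tx": 0.8, "ty": -10, "tz": 50, "wx": -0.54, "wy": 0, "wz": -0.005, "grip": 255}

```text
clock: 31.65
eef_pos: [0.6102, 0.128, 0.2673]
orientation: [-1.588, -0.005, 0.087]
ft_force: [-0.6, -0.2, -3.6]
gripper_width: 0.015
```

Run:
```python
from plan import *
log();snap('side',15);snap('top',15)
y=np.radians(95);h=np.array([np.cos(y),np.sin(y)])
o=bot.get_obs()
R=Ro.from_euler('xyz',o['orientation'])*relR.inv();org=o['eef_pos']-R.apply(relP);lip=org+R.apply([.08,0,.005]);print('org',org,'lip',lip,'tip',np.degrees(np.arccos(R.apply([0,0,1])[2])))
for lz,tip in [(.147,35),(.145,38),(.143,42),(.142,46),(.142,50),(.142,54),(.142,58),(.142,60)]:
    P,RR=tcp_lip([*(DR-.05*h),lz],y,np.radians(tip));print(tip);delta(P,RR,o)
```

```text
t 31.65 q [ 0.215  0.487  0.455  1.536 -0.018  0.128] p [0.6102 0.128  0.2673] rpy [-1.588 -0.005  0.087] F [-0.6 -0.2 -3.6] w 0.015
org [0.6032289  0.1878949  0.18779979] lip [0.5972532  0.25887653 0.15104521] tip 30.869243886632795
35
t [ 0.4 -5.4 10.2] w [-0.072 -0.004 -0.002] rows>= 0.6
38
t [ 0.4 -9.9 16.8] w [-0.124 -0.005 -0.002] rows>= 1.0
42
t [  0.4 -15.9  26.2] w [-0.194 -0.005 -0.002] rows>= 1.6
46
t [  0.4 -22.3  36. ] w [-0.264 -0.005 -0.002] rows>= 2.1
50
t [  0.4 -28.9  46.3] w [-0.334 -0.006 -0.002] rows>= 2.7
54
t [  0.4 -34.9  57.1] w [-0.404 -0.006 -0.002] rows>= 3.2
58
t [  0.4 -40.   68.3] w [-0.474 -0.006 -0.002] rows>= 3.8
60
t [  0.4 -42.3  74. ] w [-0.508 -0.006 -0.002] rows>= 4.1
```

View pics/side15.png

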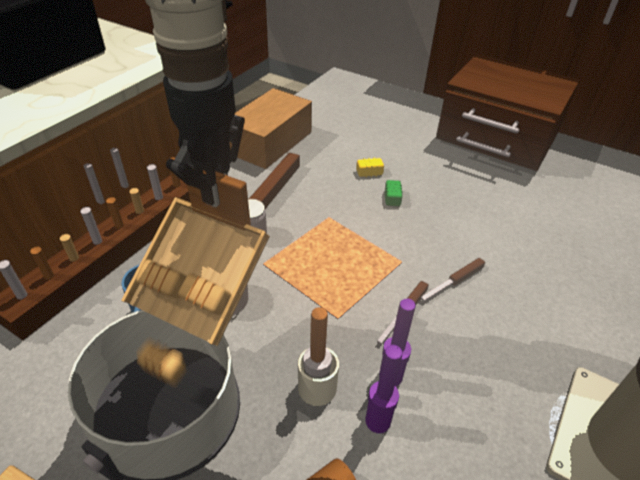

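View pics/top15.png

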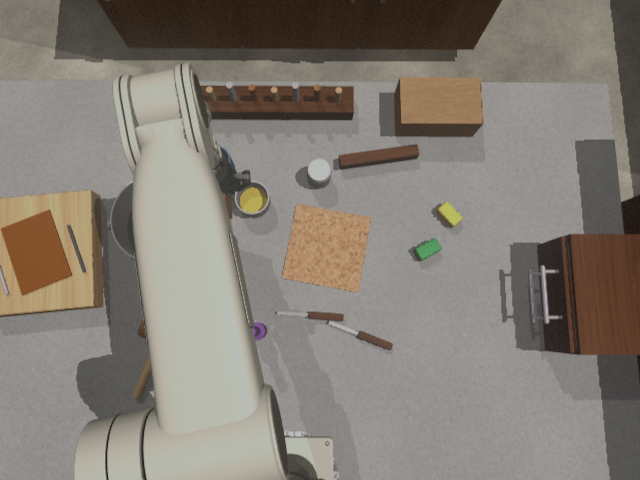

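The grips began sliding at about 31°. One is dropping into the drum at (160,362) and the other two are near the lip. I keep tipping.

Call:
carry_out:
  series:
    - {"tx": 0.4, "ty": -5, "tz": 10, "wx": -0.072, "wy": -0.004, "wz": 0, "grip": 255}
    - {"tx": 0.4, "ty": -10, "tz": 17, "wx": -0.124, "wy": -0.005, "wz": 0, "grip": 255}
    - {"tx": 0.4, "ty": -16, "tz": 26, "wx": -0.194, "wy": -0.005, "wz": 0, "grip": 255}
    - {"tx": 0.4, "ty": -22, "tz": 36, "wx": -0.264, "wy": -0.005, "wz": 0, "grip": 255}
    - {"tx": 0.4, "ty": -29, "tz": 46, "wx": -0.334, "wy": -0.006, "wz": 0, "grip": 255}
    - {"tx": 0.4, "ty": -35, "tz": 57, "wx": -0.404, "wy": -0.006, "wz": 0, "grip": 255}
    - {"tx": 0.4, "ty": -40, "tz": 68, "wx": -0.474, "wy": -0.006, "wz": 0, "grip": 255}
    - {"tx": 0.4, "ty": -40, "tz": 68, "wx": -0.474, "wy": -0.006, "wz": 0, "grip": 255}
    - {"tx": 0.4, "ty": -40, "tz": 68, "wx": -0.474, "wy": -0.006, "wz": 0, "grip": 255}
    - {"tx": 0.4, "ty": -40, "tz": 68, "wx": -0.474, "wy": -0.006, "wz": 0, "grip": 255}

```text
clock: 32.58
eef_pos: [0.6051, 0.1939, 0.305]
orientation: [-2.062, -0.002, 0.089]
ft_force: [0.2, -1.1, -2.5]
gripper_width: 0.0148
```

Run:
```python
from plan import *
log();snap('side',16)
```

```text
t 32.58 q [ 0.517  0.691  0.801  1.897 -0.444  0.478] p [0.6051 0.1939 0.305 ] rpy [-2.062e+00 -2.000e-03  8.900e-02] F [ 0.2 -1.1 -2.5] w 0.0148
```

View pics/side16.png

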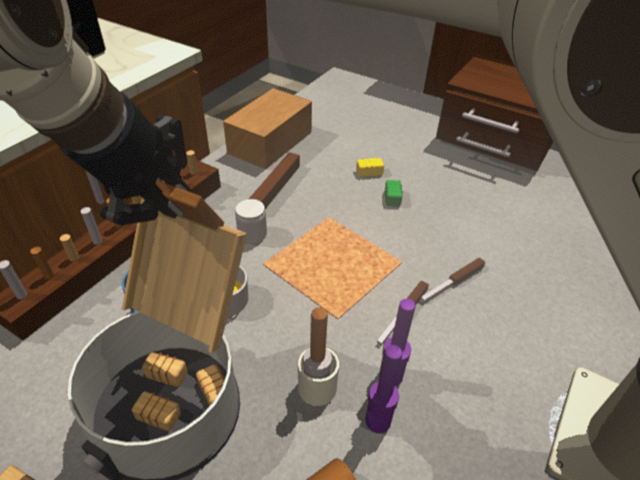

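All three grips lie in the drum, at (163,370), (155,412) and (210,383), and the tray is empty. I untip it.

Run:
```python
from plan import *
o=bot.get_obs()
y=np.radians(95);h=np.array([np.cos(y),np.sin(y)])
P,RR=tcp_lip([*(DR-.05*h),.165],y,np.radians(50));delta(P,RR,o)
P,RR=tcp_lip([*(DR-.05*h),.18],y,np.radians(30));delta(P,RR,o)
P,RR=tcp_lip([*(DR-.055*h),.22],y,0);delta(P,RR,o)
```

```text
t [ -0.2  -1.3 -23.5] w [ 0.139 -0.002 -0.003] rows>= 1.1
t [ -0.3  42.2 -53.5] w [ 0.488 -0.    -0.003] rows>= 3.9
t [ -0.5 100.3 -72.1] w [ 1.012  0.002 -0.003] rows>= 8.1
```

Call:
carry_out:
  series:
    - {"tx": 0, "ty": -1, "tz": -23.5, "wx": 0.11, "wy": 0, "wz": 0, "grip": 255}
    - {"tx": 0, "ty": 10, "tz": -33, "wx": 0.22, "wy": 0, "wz": 0, "grip": 255}
    - {"tx": 0, "ty": 25, "tz": -43, "wx": 0.34, "wy": 0, "wz": 0, "grip": 255}
    - {"tx": 0, "ty": 42, "tz": -53.5, "wx": 0.46, "wy": 0, "wz": 0, "grip": 255}
    - {"tx": 0, "ty": 55, "tz": -58, "wx": 0.58, "wy": 0, "wz": 0, "grip": 255}
    - {"tx": 0, "ty": 68, "tz": -63, "wx": 0.7, "wy": 0, "wz": 0, "grip": 255}
    - {"tx": 0, "ty": 82, "tz": -67, "wx": 0.82, "wy": 0, "wz": 0, "grip": 255}
    - {"tx": 0, "ty": 95, "tz": -71, "wx": 0.94, "wy": 0, "wz": 0, "grip": 255}
    - {"tx": 0, "ty": 100, "tz": -72, "wx": 1.012, "wy": 0, "wz": 0, "grip": 255}
    - {"tx": 0, "ty": 100, "tz": -72, "wx": 1.012, "wy": 0, "wz": 0, "grip": 255}

```text
clock: 33.47
eef_pos: [0.6139, 0.0761, 0.2482]
orientation: [-1.05, 0.003, 0.079]
ft_force: [0.2, 0.2, -4.1]
gripper_width: 0.0148
```

Run:
```python
from plan import *
log()
o=bot.get_obs()
p,d=snap('side',17);p,d=snap('top',17)
P,RR=tcp_for([.5333,-.0738,.205],TY,0);delta(P,RR,o)
```

```text
t 33.47 q [-0.118  0.542  0.39   1.534  0.509 -0.226] p [0.6139 0.0761 0.2482] rpy [-1.05   0.003  0.079] F [ 0.2  0.2 -4.1] w 0.0148
t [-120.9 -108.9 -204.9] w [-0.     0.286 -0.174] rows>= 6.3
```

View pics/side17.png

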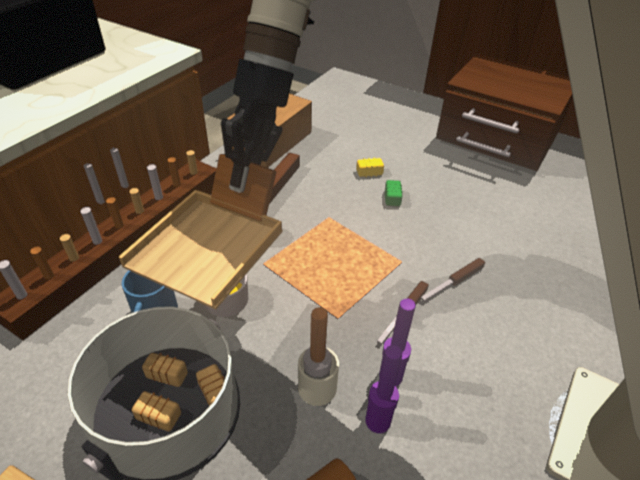

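View pics/top17.png

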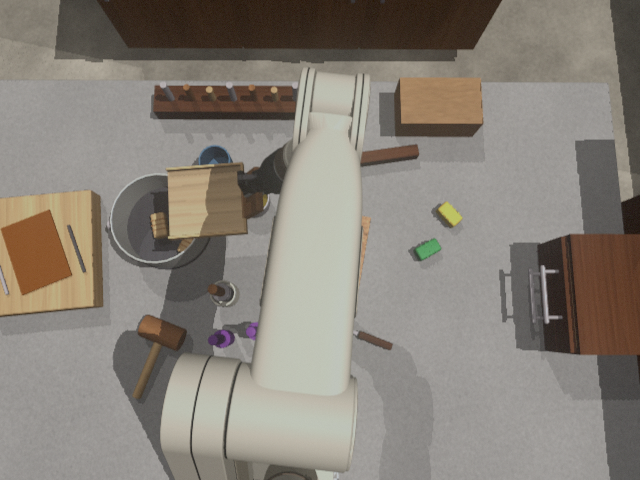

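The tray is level and empty at (200,245), with the three grips still in the drum. I check that it hasn't slipped in the fingers, then carry it back.

Run:
```python
from plan import *
p,d=load('top',17);W=cloud('top',d)
F=W[182:225,178:235].reshape(-1,3);F=F[(F[:,2]>.19)&(F[:,2]<.24)]
s=np.linalg.lstsq(np.c_[F[:,:2],np.ones(len(F))],F[:,2],rcond=None)[0];print('slopes',s.round(3),F[:,2].mean().round(4))
o=bot.get_obs();R=Ro.from_euler('xyz',o['orientation'])*relR.inv();org=o['eef_pos']-R.apply(relP);print(org, R.apply([0,0,1]).round(3), 'expect floor',org[2]+.005)
```

```text
slopes [-0.006 -0.005  0.222] 0.2181
[0.60500849 0.17312883 0.21513929] [0.003 0.002 1.   ] expect floor 0.22013928509983216
```

Call:
carry_out:
  series:
    - {"tx": -6, "ty": -5.5, "tz": -10, "wx": 0, "wy": 0.014, "wz": -0.009, "grip": 255}
    - {"tx": -18, "ty": -16, "tz": -31, "wx": 0, "wy": 0.043, "wz": -0.026, "grip": 255}
    - {"tx": -33, "ty": -30, "tz": -56, "wx": 0, "wy": 0.078, "wz": -0.047, "grip": 255}
    - {"tx": -48, "ty": -44, "tz": -82, "wx": 0, "wy": 0.114, "wz": -0.07, "grip": 255}
    - {"tx": -63, "ty": -57, "tz": -107, "wx": 0, "wy": 0.149, "wz": -0.09, "grip": 255}
    - {"tx": -78, "ty": -71, "tz": -133, "wx": 0, "wy": 0.186, "wz": -0.113, "grip": 255}
    - {"tx": -93, "ty": -84, "tz": -158, "wx": 0, "wy": 0.22, "wz": -0.134, "grip": 255}
    - {"tx": -106, "ty": -96, "tz": -180, "wx": 0, "wy": 0.252, "wz": -0.153, "grip": 255}
    - {"tx": -116, "ty": -105, "tz": -197, "wx": 0, "wy": 0.275, "wz": -0.167, "grip": 255}
    - {"tx": -121, "ty": -109, "tz": -205, "wx": 0, "wy": 0.286, "wz": -0.174, "grip": 255}
    - {"tx": -121, "ty": -109, "tz": -205, "wx": 0, "wy": 0.286, "wz": -0.174, "grip": 255}
    - {"tx": -121, "ty": -109, "tz": -205, "wx": 0, "wy": 0.286, "wz": -0.174, "grip": 255}

```text
clock: 34.57
eef_pos: [0.5143, -0.1606, 0.2452]
orientation: [-1.05, -0.014, -0.25]
ft_force: [0.6, 0.3, -3.0]
gripper_width: 0.015
```

Run:
```python
from plan import *
log();o=bot.get_obs()
P,RR=tcp_for([.5333,-.0738,.06],TY,0);delta(P,RR,o)
P,RR=tcp_for([.5333,-.0738,.004],TY,0);delta(P,RR,o)
```

```text
t 34.57 q [-0.574  0.414  0.177  1.502  0.496 -0.37 ] p [ 0.5143 -0.1606  0.2452] rpy [-1.05  -0.014 -0.25 ] F [ 0.6  0.3 -3. ] w 0.015
t [ -3.6 127.  -78.1] w [-0.     0.009  0.004] rows>= 3.6
t [  -4.4  175.6 -106. ] w [-0.     0.009  0.004] rows>= 4.9
```

Call:
carry_out:
  series:
    - {"tx": -2, "ty": 20, "tz": -13, "wx": 0, "wy": 0.009, "wz": 0.004, "grip": 255}
    - {"tx": -3, "ty": 50, "tz": -31, "wx": 0, "wy": 0.009, "wz": 0.004, "grip": 255}
    - {"tx": -3.6, "ty": 80, "tz": -49, "wx": 0, "wy": 0.009, "wz": 0.004, "grip": 255}
    - {"tx": -3.6, "ty": 105, "tz": -64.5, "wx": 0, "wy": 0.009, "wz": 0.004, "grip": 255}
    - {"tx": -3.6, "ty": 127, "tz": -78, "wx": 0, "wy": 0.009, "wz": 0.004, "grip": 255}
    - {"tx": -4, "ty": 145, "tz": -88, "wx": 0, "wy": 0.009, "wz": 0.004, "grip": 255}
    - {"tx": -4, "ty": 157, "tz": -95, "wx": 0, "wy": 0.009, "wz": 0.004, "grip": 255}
    - {"tx": -4, "ty": 165, "tz": -100, "wx": 0, "wy": 0.009, "wz": 0.004, "grip": 255}
    - {"tx": -4, "ty": 168, "tz": -102, "wx": 0, "wy": 0.009, "wz": 0.004, "grip": 255}
    - {"tx": -4, "ty": 168, "tz": -102, "wx": 0, "wy": 0.009, "wz": 0.004, "grip": 255}
    - {"tx": -4, "ty": 168, "tz": -102, "wx": 0, "wy": 0.009, "wz": 0.004, "grip": 255}

```text
clock: 35.48
eef_pos: [0.5128, -0.1647, 0.0495]
orientation: [-1.05, -0.008, -0.255]
ft_force: [0.9, -0.4, -2.0]
gripper_width: 0.0149
```

Run:
```python
from plan import *
log();o=bot.get_obs()
snap('side',18)
P,RR=tcp_for([.5333,-.0738,.004],TY,0);delta(P,RR,o)
P,RR=tcp_for([.5333,-.0738,.003],TY,0);delta(P,RR,o)
```

```text
t 35.48 q [-0.581  0.587 -0.09   1.069  0.493 -0.372] p [ 0.5128 -0.1647  0.0495] rpy [-1.05  -0.008 -0.255] F [ 0.9 -0.4 -2. ] w 0.0149
t [-1.2  8.1 -4.9] w [-0.     0.002  0.001] rows>= 0.2
t [-1.2  9.  -5.4] w [-0.     0.002  0.001] rows>= 0.3
```

View pics/side18.png

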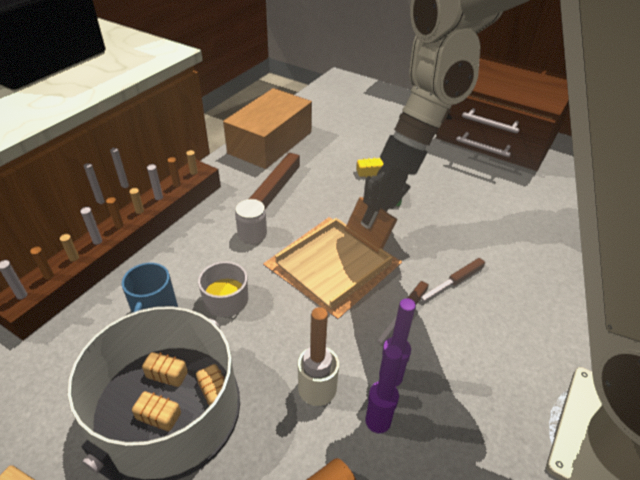

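The tray is centred over the mat at (335,262), 9 to 10 mm above it. I lower it gently.

Call:
carry_out:
  series:
    - {"tx": -1, "ty": 3, "tz": -2, "wx": 0, "wy": 0, "wz": 0, "grip": 255}
    - {"tx": -1, "ty": 6, "tz": -3.5, "wx": 0, "wy": 0, "wz": 0, "grip": 255}
    - {"tx": -1, "ty": 8, "tz": -5, "wx": 0, "wy": 0, "wz": 0, "grip": 255}
    - {"tx": -1, "ty": 8.5, "tz": -5, "wx": 0, "wy": 0, "wz": 0, "grip": 255}
    - {"tx": -1, "ty": 8.5, "tz": -5, "wx": 0, "wy": 0, "wz": 0, "grip": 255}

```text
clock: 35.95
eef_pos: [0.5118, -0.1649, 0.0399]
orientation: [-1.05, -0.008, -0.255]
ft_force: [-0.3, 0.2, -2.5]
gripper_width: 0.0147
```

Run:
```python
from plan import *
log()
```

```text
t 35.95 q [-0.582  0.597 -0.101  1.047  0.493 -0.373] p [ 0.5118 -0.1649  0.0399] rpy [-1.05  -0.008 -0.255] F [-0.3  0.2 -2.5] w 0.0147
```

Now I open to the same width as on approach and back out along the fingers.

Call:
carry_out:
  series:
    - {"tx": 0, "ty": 0.8, "tz": -0.4, "wx": 0, "wy": 0, "wz": 0, "grip": 255}
    - {"tx": 0, "ty": 0.8, "tz": -0.4, "wx": 0, "wy": 0, "wz": 0, "grip": 90}
    - {"tx": 0, "ty": 0.8, "tz": -0.4, "wx": 0, "wy": 0, "wz": 0, "grip": 90}
    - {"tx": 0, "ty": 0.8, "tz": -0.4, "wx": 0, "wy": 0, "wz": 0, "grip": 90}
    - {"tx": 0, "ty": 0.8, "tz": -0.4, "wx": 0, "wy": 0, "wz": 0, "grip": 90}
    - {"tx": 0, "ty": 0.8, "tz": -0.4, "wx": 0, "wy": 0, "wz": 0, "grip": 90}
    - {"tx": 0, "ty": -20, "tz": 0, "wx": 0, "wy": 0, "wz": 0, "grip": 90}
    - {"tx": 0, "ty": -50, "tz": 0, "wx": 0, "wy": 0, "wz": 0, "grip": 90}
    - {"tx": 0, "ty": -90, "tz": 0, "wx": 0, "wy": 0, "wz": 0, "grip": 90}
    - {"tx": 0, "ty": -130, "tz": 0, "wx": 0, "wy": 0, "wz": 0, "grip": 90}
    - {"tx": 0, "ty": -165, "tz": 0, "wx": 0, "wy": 0, "wz": 0, "grip": 90}
    - {"tx": 0, "ty": -165, "tz": 0, "wx": 0, "wy": 0, "wz": 0, "grip": 90}

```text
clock: 36.95
eef_pos: [0.4921, -0.2488, 0.1896]
orientation: [-1.055, -0.019, -0.259]
ft_force: [0.3, 0.3, 0.1]
gripper_width: 0.0549
```

Run:
```python
from plan import *
log();p,d=snap('side',19);p,d=snap('top',19)
W=cloud('top',d);B=W[195:300,275:385].reshape(-1,3)
Q=B[(B[:,2]>.018)&(B[:,2]<.027)]
r=cv2.minAreaRect((Q[:,:2]*1000).astype(np.float32));print('tray walls rect',r)
F=W[225:275,300:345].reshape(-1,3);F=F[(F[:,2]<.015)]
s=np.linalg.lstsq(np.c_[F[:,:2],np.ones(len(F))],F[:,2],rcond=None)[0];print('floor slopes',s[:2].round(3),'z',F[:,2].mean())
ps,ds=load('side',19);Ws=cloud('side',ds);P=Ws[300:480,60:245].reshape(-1,3)
m=(np.hypot(P[:,0]-.5928,P[:,1]-.3103)<.095)&(P[:,2]>.012);print('drum contents zmax',np.percentile(P[m][:,2],[50,99]))
```

```text
t 36.95 q [-0.718  0.521  0.199  1.478  0.466 -0.519] p [ 0.4921 -0.2488  0.1896] rpy [-1.055 -0.019 -0.259] F [0.3 0.3 0.1] w 0.0549
tray walls rect ((533.511962890625, -75.11920166015625), (164.6326446533203, 150.74261474609375), 75.26424407958984)
floor slopes [-0.002  0.001] z 0.008065662390629006
drum contents zmax [0.03475825 0.04091059]
```

View pics/side19.png

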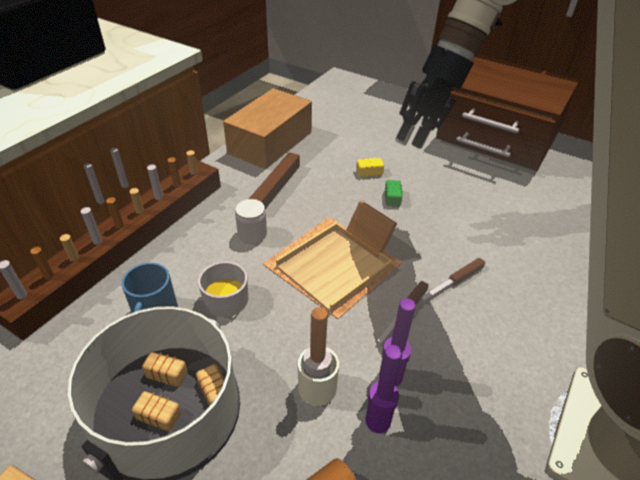

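View pics/top19.png

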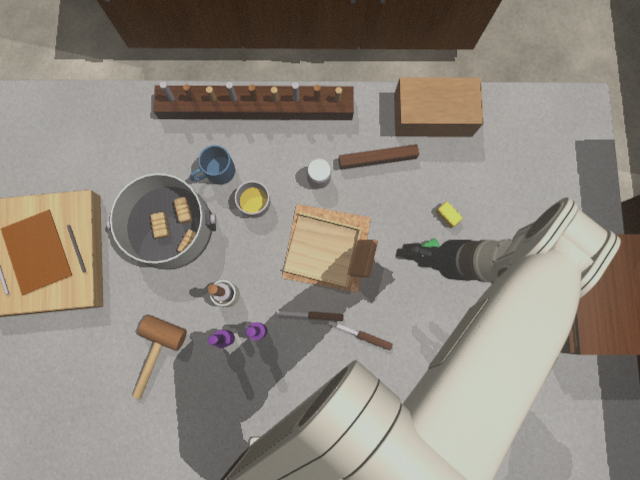

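The three grips rest in the drum at (182,209), (160,225) and (186,240) in the top view. The tray lies flat and empty on its mat, the brush is in its jar, and the robot is clear. I let the arm settle, check the brush, and hand in.

Call:
carry_out:
  series:
    - {"tx": 0, "ty": 0, "tz": 0, "wx": 0, "wy": 0, "wz": 0, "grip": 90}
    - {"tx": 0, "ty": 0, "tz": 0, "wx": 0, "wy": 0, "wz": 0, "grip": 90}
    - {"tx": 0, "ty": 0, "tz": 0, "wx": 0, "wy": 0, "wz": 0, "grip": 90}

```text
clock: 37.3
eef_pos: [0.4901, -0.2442, 0.1829]
orientation: [-1.05, -0.009, -0.256]
ft_force: [0.8, -0.9, -0.2]
gripper_width: 0.0552
```

Run:
```python
from h import *
from plant import bot
p,d=load('side',19);W=cloud('side',d);P=W[300:360,300:335].reshape(-1,3)
for z in np.arange(.1,.2,.02):
    q=P[(P[:,2]>z)&(P[:,2]<z+.02)&(np.hypot(P[:,0]-.424,P[:,1]-.16)<.04)]
    if len(q): print(z.round(2),q.mean(0).round(4))
print('max',P[np.hypot(P[:,0]-.424,P[:,1]-.16)<.03][:,2].max())
print(bot.sign_off())
```

```text
0.1 [0.4218 0.1682 0.1101]
0.12 [0.4216 0.1679 0.1304]
0.14 [0.4218 0.1683 0.1502]
0.16 [0.4212 0.1681 0.1701]
0.18 [0.4246 0.1629 0.1841]
max 0.18764302648170672
the job is handed in; nothing more can be done
None
```

The job is handed in after about 37 s of robot time. I dipped the brush in the wax pot, stroked the drum wall down, up and down again, and stood the brush back in its jar. Then I loaded the three wooden grips onto the tray, tipped them all into the drum together, and set the empty tray back on its mat.

**Last checks (none failed):**
- **Grips:** all three are lying in the drum, with tops about 41 mm up, well below the 110 mm rim. They had not shifted between the last pictures.
- **Tray:** it is flat (slopes below 0.003), within about 2 mm of where it started on the mat, and empty.
- **Brush:** it is upright in its jar with its top at about 187 mm, the right height for standing on the jar floor.
- **Other things:** the side items and the purple, green and yellow look-alikes looked unmoved in the pictures. I did not measure their positions, and the arm partly hid the green block in the last top view.

**Different from expected:** the grips began sliding at about 31° of tip instead of 40°. By then the open edge was already over the drum, so they still all fell in. Sign-off reports no verdict, so I can't confirm the judged result.

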